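# Close the gel-casting clamp with its hex key

### The job

Take the orange T-handled hex key out of its stand, feel it into the hidden hex socket at the bottom of the grey tower's hole (press lightly and turn the key until it drops fully home), then turn the screw clockwise until it is tight and the gate is closed against the gel tray. Press only lightly, with some 3 to 4 N: the screw is sprung and must never be pushed down to the end of its spring. Leave the key standing fully home in the screw, and the timer, tube rack, green tape and marker where they are.

Things in the scene. Friction and masses are not known exactly. Their poses are not given: they have to be found in the camera images.
- clamp: Casting clamp, fixed to the bench: aluminium plate carrying a clear gel tray, with a round grey tower (62 mm diameter, 66 mm high). Origin on the bench under the tower's axis; z up, x points from the tower to the tray (the plate reaches 178 mm along +x, 70 mm to each side; parts on it up to 41 mm high).
- screw_mouth (a point): Centre of the tower's mouth, 66 mm above the bench; axes as clamp. From here a round hole runs straight down: a funnel 42 mm wide at the top narrows over 8 mm to a bore 30.9 mm wide, which leads to the sunken screw.
- socket_rim (a point): Point on the hole's axis, fixed to the tower, at the rest height of the screw's rim: 34 mm above the bench; axes as clamp, not the screw's. The hex socket is 27.2 mm across flats, 12 mm deep (floor 22 mm above the bench); its angle differs each time and is not measured.
- cam_screw (a joint): Angle of the screw (rad): 0 at the start, where a stop keeps it from turning anticlockwise; grows clockwise seen from above to a hard stop at 1.1, where it is tight and the gate has closed the tray's end. Friction about 0.12 N m; it stays where it is left. A key that is home has about 5 degrees of free play either way.
- screw_sink (a joint): How far the screw is pushed down against its spring (m): 0 at rest, solid end at 0.004. It begins to yield at about 2.5 N and sinks 1 mm more per 0.8 N, so that the end is reached at about 5.5 N.
- key_handle (a point): Centre of the orange T-handle of the loose hex key (about 0.2 kg): bar 76 mm long along this point's x, 14 mm thick along y, 20 mm high; z points up along the key. At the start the key stands upright, loose, in a round weighted stand (45 mm high, 80 mm wide foot; hole 33 mm wide, 37 mm deep), this point 88 mm above the bench.
- key_tip (a point): Centre of the flat end of the key's hexagonal shank, 80 mm below the handle's centre; axes as key_handle. The shank is 26 mm across flats (30 mm across corners, two corners on the y axis) and 67 mm long below a collar 34 mm wide. Home in the socket, this point is 22 mm above the bench.
- timer: White bench timer, 66 x 66 x 18 mm, loose, origin under its centre. A bystander.
- tube_rack: Orange rack of small tubes, 110 x 73 x 49 mm, loose, origin under its centre. A bystander.
- tape: Green roll of tape, 64 mm diameter, 13 mm high, loose, origin under its centre. A bystander.
- marker: Marker pen with red cap lying on the bench, 143 mm long, 12 mm thick, loose, origin under its centre. A bystander.

How it is judged (in metres and radians):
On the way, in this order (a step that is already met when the one before it is completed fails the run):
1. the key is fully home in the hex socket (z of key_tip in the frame of clamp below 0.025 m and horizontal distance between key_tip and screw_mouth below 0.004 m and value of joint screw_sink below 0.0025 m), for 0.2 s.
2. with the key home, the screw is turned clockwise until tight (value of joint cam_screw above 1 rad and z of key_tip in the frame of clamp below 0.025 m and value of joint screw_sink below 0.0025 m), for 0.2 s.
At the end, for the whole second after the job is handed in: Screw at 1.0 rad or more (stop at 1.1) and sunk by less than 2.5 mm; the key upright (within 0.12 rad), at rest, let go and home: its tip below 25 mm over the bench and within 4 mm of the hole's axis (all of step 2 and horizontal distance between key_tip and screw_mouth below 0.004 m and angle between key_handle's own z axis and vertical below 0.12 rad and linear speed of key below 0.02 m/s); the robot touches nothing.
It fails at once if the screw is pushed down to the end of its spring (by more than 3.5 mm, about 5.3 N) (value of joint screw_sink above 0.0035 m).
It fails at once if a bystander is moved by more than 15 mm (distance of any of timer, tube_rack, tape, marker from where it was at the start of the episode above 0.015 m).
It also fails if it takes over 58 s, if anything falls off the work surface, if the arm or the gripper's body presses on something with over 40 N, if the wrist force passes 120 N, or if a joint passes its speed limit or range.

### The arm

A 6-joint arm with a two-finger parallel gripper is mounted at the origin on a cart in front of the work surface, level with it; the furniture and walls round the work are solid. World frame = base frame: x ahead of the robot, y to its left, z up, the work surface at z = 0. Lengths are in m, angles in degrees, forces in N, time in s.
With the tool pointing down it reaches from about 0.4 to 0.825 m from the base axis. Payload 7 kg.
Tool frame: the origin (TCP) lies between the finger pads; the fingertips stand 19 mm ahead of it and the grasp point (between the pads) is the TCP; x points along the fingers, y is the direction in which the jaws open and shut, and the axes are right-handed (so a half turn about x gives the same grasp; the last joint's range is limited). The gripper opens to 88 mm and grips with 3 to 60 N. Pads are 19 mm wide; open, the fingers measure 130 mm over their backs; the gripper's body (78 mm by 193 mm) begins 47 mm behind the grasp point.
Start: joints at [-58.722, 20.546, 0.682, 0, -70.136, -16.507], TCP at [0.172, -0.653, 0.209] pointing down, gripper open.
Joint ranges: [-176.03, 176.03], [-82.01, 121.73], [-58.28, 71.71], [-173.87, 95.51], [-174.79, -0.11], [-173.66, 173.66]. Speed limits (degrees/s): [136.94, 136.94, 172.46, 180, 180, 180].

### API

Orientations are given as [roll, pitch, yaw] about the fixed x, y, z axes, in that order (R = Rz(yaw) Ry(pitch) Rx(roll)).
In Python, from plant import * gives the robot as it stands.
- The arm moves only by the tool step_arm, never from a script. Its argument "steps" is a list of rows, each a list of 2 entries, a list of its own where there are three numbers: the shift along the tool's x, y, z in units of 0.02 m (1.0 is 0.02 m), then the turn about the tool's x in units of 6 degrees (1.0 is 6 degrees). A call has 1 to 20 rows; each row shifts and turns the commanded pose from where the row before left it, along the tool's axes as they then stand; what a row does not reach is not made up. A row lasts 1/12 s, in which the tool goes at most 41.7 mm and 7.16 degrees, less where a joint would pass 70% of its speed; a pose out of reach is approached as far as the arm can. A call with a number of a shift or a turn outside -1 to 1 is refused whole. A call with a gripper value outside its range is refused whole. "fingers" is the closure, from 0 (fully open) to 1 (shut), set as the call begins (left out, the last holds). The fingers move at their own pace and stop on an object; "grip_force" is the grip in N (left out, the last holds). Time passes only in rows, so rows that do not move let the fingers close. It gives the time, the measured TCP pose, the force and the opening at its end, in the units of the state.
- get_state(): the state, without advancing time (a new reading comes with each control period).
- capture(name): name is "scene" or "top"; returns the picture (480x640x3 uint8, blue, green, red); there is no depth.
- camera_model(name): a dict with "intrinsics" (3x3 intrinsics, pixels), "rvec" (rotation vector, rad) and "tvec" (3), from world to camera coordinates, as OpenCV has them. Camera axes: x right, y down, z forward; pixel columns grow to the right and rows downward; lengths in m; the calibration is good to about 2 mm. A picture is of the moment at which its call begins. camera_model takes no time and is no camera call.
- close_job(): hands the job in, once; it reports no verdict.
The state is a dict: "time_s": time; "joints": joint angles; "qd": joint speeds; "joint_torque": joint torques, N m; "tcp_pos": TCP position; "eef_rot": TCP orientation; "contact_force": force on the tool from outside, world axes, zero at the start; "moment": the same for the moment, N m; "gripper_width": finger opening in m.
Only numpy, scipy, OpenCV 4.12 (cv2) and the standard library are available. Lean on these libraries where they do the work, as an engineer would, in place of code of your own. Each camera call takes 0.05 s, during which the arm holds its last target.

## Working session

There is one attempt and no reset: what is moved stays moved. The work goes in short steps, Python scripts to look and compute and a tool call to move; the robot and the scene stay as the last step left them, time stands still between calls to the robot, and variables do not carry over. Pictures are saved under pics/ and viewed, and the job is handed in when it is done.

Besides the shell and the picture viewer there is one more tool, called in YAML: its name, and indented under it one key for each argument. step_arm: Moves the arm, as the interface text tells. Its arguments: {"type":"object","properties":{"steps":{"type":"array","items":{"type":"array"}},"fingers":{"type":"number"},"grip_force":{"type":"number"}},"required":["steps"]}

```bash
mkdir -p pics; ls; python3 - <<'E'
from plant import *
import cv2
print(get_state())
for n in("scene","top"):
    cv2.imwrite(f"pics/{n}0.png",capture(n)); print(n,camera_model(n))
E
```

```text
pics
{'time_s': 0.0, 'joints': array([-5.87226687e+01,  2.05905359e+01,  6.33776609e-01, -2.03819496e-02,
       -7.01381104e+01, -1.65064517e+01]), 'qd': array([-0.0189923 ,  0.04672293, -0.10530802,  0.04793569,  0.04292487,
        0.09365017]), 'joint_torque': array([-1.02944472e-03, -5.82719135e+01,  2.93062520e+01,  6.99750960e+00,
        7.18108247e-03, -1.74042757e-04]), 'tcp_pos': array([ 0.17192103, -0.65218581,  0.20833209]), 'eef_rot': array([ 95.08979199,  89.90321409, 109.85373087]), 'contact_force': array([-0.93053833,  0.15158378,  0.03469497]), 'moment': array([-0.00899632,  0.00160944,  0.00054946]), 'gripper_width': 0.08788472224952489}
scene {'intrinsics': array([[476.88235525,   0.        , 319.66191557],
       [  0.        , 476.88235525, 236.38581416],
       [  0.        ,   0.        ,   1.        ]]), 'rvec': array([ 0.7226923 , -2.37170244,  1.35565012]), 'tvec': array([0.56670588, 0.13147876, 0.76386025])}
top {'intrinsics': array([[529.45151082,   0.        , 322.58431993],
       [  0.        , 529.45151082, 234.89377043],
       [  0.        ,   0.        ,   1.        ]]), 'rvec': array([ 2.12066226, -2.16318244,  0.16292405]), 'tvec': array([0.19674934, 0.54884126, 1.19275347])}
```

View pics/scene0.png

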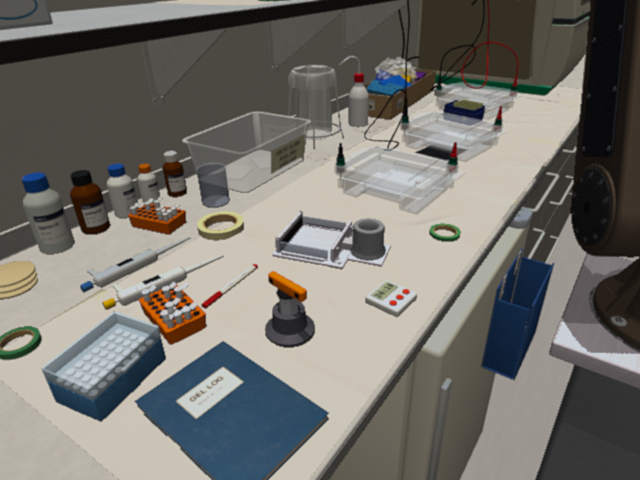

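View pics/top0.png

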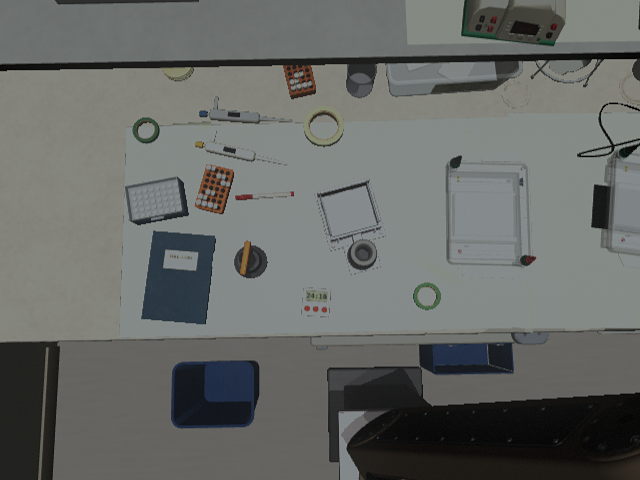

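The scene shows the key in its stand at top (248,260) and the tower at top (362,254). The timer is at (316,300). I'll enlarge these and measure.

```bash
cat > h.py <<'E'
import numpy as np, cv2
from plant import *
def ray(n,uv):
    c=camera_model(n);R,_=cv2.Rodrigues(c["rvec"]);t=np.array(c["tvec"]).ravel()
    p=cv2.undistortPoints(np.array([[uv]],float),np.array(c["intrinsics"]),None).ravel()
    return -R.T@t, R.T@np.array([p[0],p[1],1.])
def atz(n,uv,z):
    o,d=ray(n,uv); return o+d*(z-o[2])/d[2]
def proj(n,P):
    c=camera_model(n);return cv2.projectPoints(np.array(P,float).reshape(-1,3),c["rvec"],c["tvec"],c["intrinsics"],None)[0].reshape(-1,2)
def tri(uvs,uvt):
    A=[];b=[]
    for n,uv in(("scene",uvs),("top",uvt)):
        o,d=ray(n,uv);d/=np.linalg.norm(d);M=np.eye(3)-np.outer(d,d);A.append(M);b.append(M@o)
    x=np.linalg.lstsq(np.vstack(A),np.hstack(b),rcond=None);return x[0],x[1]
def crop(src,out,x0,y0,w,h,s):
    im=cv2.imread(src)[y0:y0+h,x0:x0+w];cv2.imwrite(out,cv2.resize(im,None,fx=s,fy=s,interpolation=cv2.INTER_CUBIC))
E
python3 - <<'E'
from h import *
print(ray("top",(320,240))[0],ray("scene",(320,240))[0])
crop("pics/top0.png","pics/c1.png",220,225,66,60,10)
crop("pics/top0.png","pics/c2.png",310,175,80,104,7)
crop("pics/scene0.png","pics/c3.png",255,260,80,90,6)
crop("pics/scene0.png","pics/c4.png",340,205,60,60,8)
ims=[cv2.resize(cv2.imread(f"pics/c{i}.png")[:590],(400,int(cv2.imread(f"pics/c{i}.png").shape[0]*400/cv2.imread(f"pics/c{i}.png").shape[1]))) for i in (1,)]
E
```

```text
[0.36534596 0.18713305 1.26257729] [0.11990757 0.8052882  0.50897719]
```

View pics/c1.png

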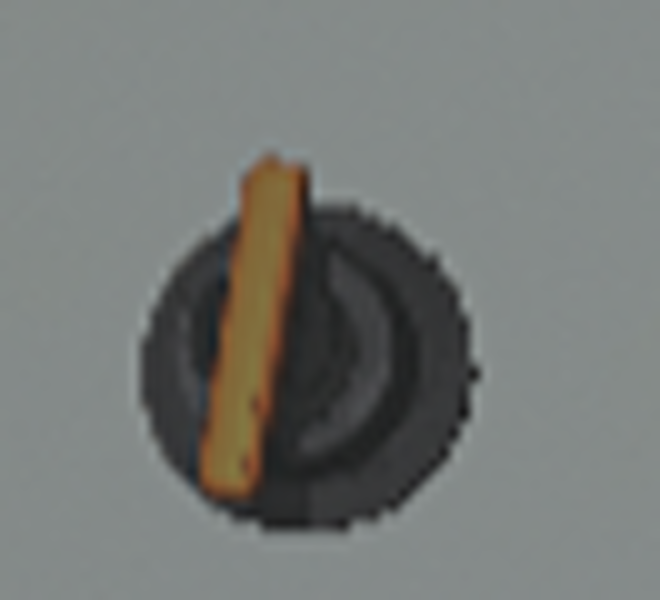

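View pics/c2.png

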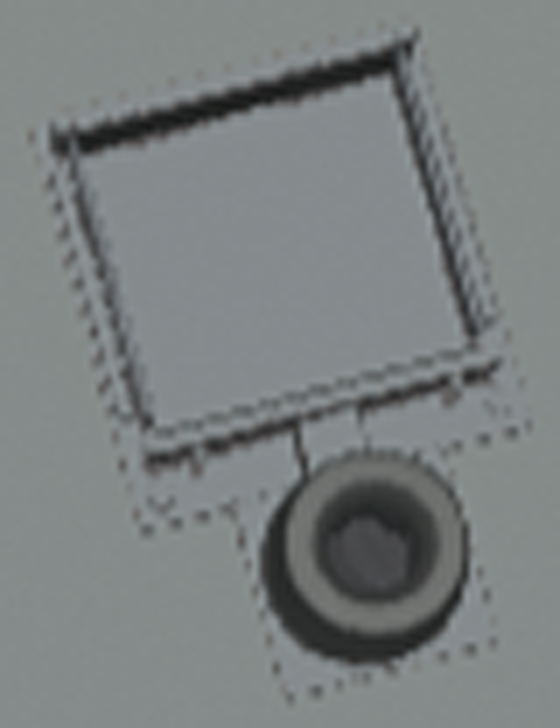

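View pics/c3.png

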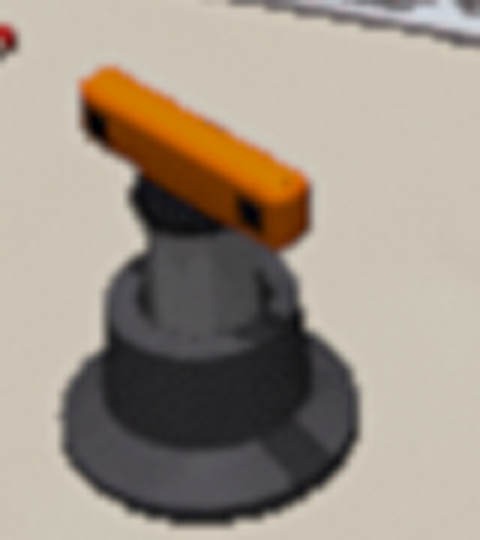

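View pics/c4.png

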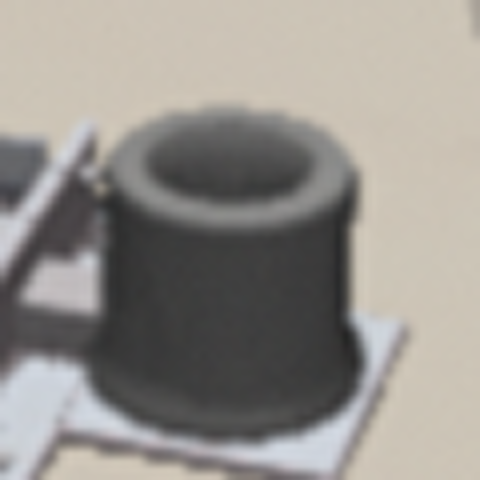

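The top crop shows the handle bar from px (246.8,240.5) to (242.4,273.8), the stand foot centre at (250.3,261.2), and the tower rim centre at (363.2,251.8). I'll turn these into positions and cross-check them with the scene camera.

```bash
python3 - <<'E'
from h import *
f=lambda x,y,s,x0,y0:((x+.5)/s-.5+x0,(y+.5)/s-.5+y0)
A=atz("top",f(274,160,10,220,225),.098);B=atz("top",f(229,495,10,220,225),.098)
print("handle",A,B,(A+B)/2,np.linalg.norm(A-B),np.degrees(np.arctan2(*(A-B)[1::-1])))
print("stand",atz("top",f(308,367,10,220,225),.004))
print("tower top",atz("top",f(376,541,7,310,175),.066),atz("top",f(377,541,7,310,175),.066))
print("diam",np.linalg.norm(atz("top",f(285,541,7,310,175),.066)-atz("top",f(467,541,7,310,175),.066)))
# scene: tower rim x 107..356,y 105..228 -> 
print("tower scene",atz("scene",f(231.5,164,8,340,205),.066))
# scene handle top face ends: from c3 
a=atz("scene",f(103,75,6,255,260),.098);b=atz("scene",f(290,185,6,255,260),.098);print("h scene",a,b,(a+b)/2,np.linalg.norm(a-b))
print("stand scene",atz("scene",f(210,425,6,255,260),.004))
print("timer",atz("top",(316,302),.018),"marker",atz("top",(265,195.5),.01),"tape",atz("top",(427,295),.01))
E
```

```text
handle [0.53470065 0.35417778 0.098     ] [0.46040578 0.36393668 0.098     ] [0.49755322 0.35905723 0.098     ] 0.07493306509881732 -7.483165703590705
stand [0.49828111 0.35944505 0.004     ]
tower top [0.50807725 0.09403572 0.066     ] [0.50807077 0.09371084 0.066     ]
diam 0.05914015527262787
tower scene [0.5068328 0.0956838 0.066    ]
h scene [0.52963344 0.35569682 0.098     ] [0.46190486 0.36741671 0.098     ] [0.49576915 0.36155676 0.098     ] 0.06873511629429442
stand scene [0.49535175 0.36365769 0.004     ]
timer [0.3982838  0.20426826 0.018     ] marker [0.65684266 0.32330247 0.01      ] tape [ 0.40967322 -0.05689812  0.01      ]
```

```bash
cat >> h.py <<'E'
def circ(x,y,z,r,n=72):
    a=np.linspace(0,2*np.pi,n+1);return np.c_[x+r*np.cos(a),y+r*np.sin(a),0*a+z]
def box(x,y,z,yaw,L=.038,w=.007,h=.01):
    c,s=np.cos(np.radians(yaw)),np.sin(np.radians(yaw));o=[]
    for dz in(h,-h):
        o.append(np.array([[x+c*u*L-s*v*w,y+s*u*L+c*v*w,z+dz] for u,v in((1,1),(1,-1),(-1,-1),(-1,1),(1,1))]))
    return o
def overlay(n,img,polys,x0,y0,w,h,s):
    im=cv2.resize(img[y0:y0+h,x0:x0+w],None,fx=s,fy=s,interpolation=cv2.INTER_CUBIC)
    for P,col in polys:
        q=(proj(n,P)-[x0,y0]+.5)*s-.5
        cv2.polylines(im,[np.round(q).astype(int)],False,col,1,cv2.LINE_AA)
    return im
E
cat > ov.py <<'E'
from h import *
import sys
T=(.5078,.0945);K=(.4972,.3600,-8);S=(.4975,.3605)
t=cv2.imread("pics/top0.png");s=cv2.imread("pics/scene0.png")
G=(0,255,0);C=(255,255,0);M=(255,0,255)
tp=[(circ(*T,.066,.031),G),(circ(*T,.066,.021),C),(circ(*T,.058,.01545),M)]
kp=[(b,G) for b in box(K[0],K[1],.088,K[2])]+[(circ(*S,0,.04),C),(circ(*S,.045,.0165),M)]
a=overlay("top",t,tp,340,230,45,45,9);b=overlay("scene",s,tp,340,205,60,60,6.67)
c=overlay("top",t,kp,225,235,50,50,8);d=overlay("scene",s,kp,255,260,70,90,5.7)
r=lambda i:cv2.resize(i,(400,int(i.shape[0]*400/i.shape[1])))[:400]
def pad(i):
    o=np.zeros((400,400,3),np.uint8);i=cv2.resize(i,None,fx=min(400/i.shape[0],400/i.shape[1]),fy=min(400/i.shape[0],400/i.shape[1]));o[:i.shape[0],:i.shape[1]]=i;return o
cv2.imwrite("pics/ovT.png",np.hstack([pad(a),pad(b)]));cv2.imwrite("pics/ovK.png",np.hstack([pad(c),pad(d)]))
E
python3 ov.py
```

```text
(no output)
```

View pics/ovT.png

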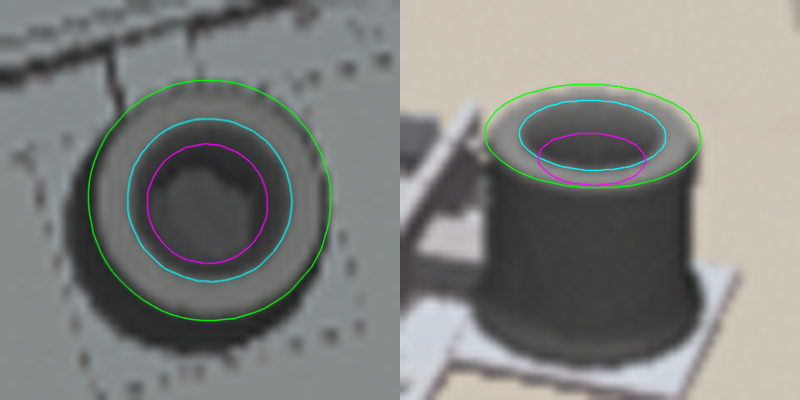

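View pics/ovK.png

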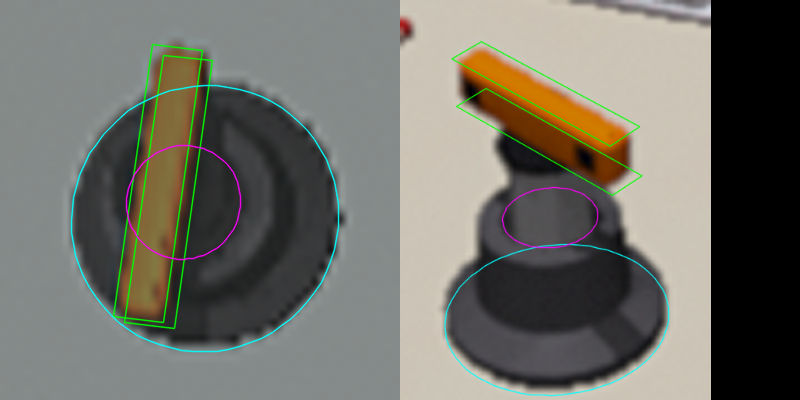

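```bash
python3 - <<'E'
from h import *
from scipy.spatial.transform import Rotation as Ro
s=get_state();R=Ro.from_euler('xyz',s["eef_rot"],degrees=True).as_matrix()
print(R.round(3),"y ang",np.degrees(np.arctan2(R[1,1],R[0,1])),s["joints"])
E
```

```text
[[-0.    -0.255  0.967]
 [ 0.001  0.967  0.255]
 [-1.     0.001 -0.   ]] y ang 104.76230209120072 [-5.87233823e+01  2.05871148e+01  6.39482459e-01 -1.82421595e-02
 -7.01352042e+01 -1.65080992e+01]
```

Since tool y angle = J1+J6+180°, I'll take the grasp with tool y at about -98°. That leaves J6 range for clockwise turning. First I'll travel in an arc at height.

step_arm:
  steps:
    - [[0,0.6,0.94],0]
    - [[0,0.6,0.94],0]
    - [[0,0.6,0.94],0]
    - [[0,0.6,0.94],0]
    - [[0,0.6,0.94],0]
    - [[0,0.6,0.94],0]
    - [[0,0.6,0.94],0]
    - [[0,0.6,0.94],0]
    - [[0,0.6,0.94],0]
    - [[0,0.6,0.94],0]
    - [[0,0.6,0.94],0]
    - [[0,0.6,0.94],0]
    - [[0,0.6,0.94],0]
    - [[0,0.6,0.94],0]
    - [[0,0.6,0.94],0]
    - [[0,0.6,0.94],0]
    - [[0,0.6,0.94],0]
    - [[0,0.6,0.94],0]
    - [[0,0.6,0.94],0]
    - [[0,0.6,0.94],0]
  fingers: 0

```text
time_s: 1.77
tcp_pos: [0.4749, -0.3237, 0.209]
eef_rot: [132.1, 90.0, 146.9]
contact_force: [0.8, -0.2, -0.2]
gripper_width: 0.0876
```

step_arm:
  steps:
    - [[0,1,0.3],0]
    - [[0,1,0.3],0]
    - [[0,1,0.3],0]
    - [[0,1,0.3],0]
    - [[0,1,0.3],0]
    - [[0,1,0.3],0]
    - [[0,1,0.3],0]
    - [[0,1,0.3],0]
    - [[0,1,0.3],0]
    - [[0,1,0.3],0]
    - [[0,1,0.3],0]
    - [[0,1,0.3],0]
    - [[0,1,0.3],0]
    - [[0,1,0.3],0]
    - [[0,1,0.3],0]
    - [[0,1,0.3],0]
    - [[0,1,0.3],0]
    - [[0,1,0.3],0]
    - [[0,1,0.3],0]
    - [[0,1,0.3],0]

```text
time_s: 3.43
tcp_pos: [0.4881, 0.0936, 0.2091]
eef_rot: [179.0, 90.0, -166.2]
contact_force: [0.3, -0.6, -0.5]
gripper_width: 0.0879
```

step_arm:
  steps:
    - [[0,1,0.3],0]
    - [[0,1,0.3],0]
    - [[0,1,0.3],0]
    - [[0,1,0.3],0]
    - [[0,1,0.3],0]
    - [[0,1,0.3],0]
    - [[0,1,0.3],0]
    - [[0,1,0.3],0]
    - [[0,1,0.3],0]
    - [[0,1,0.3],0]
    - [[0,1,0.3],0]
    - [[0,1,0.3],0]
    - [[0,0.8,0.2],0]
    - [[0,0,0],-1]
    - [[0,0,0],-1]
    - [[0,0,0],-1]
    - [[0,0,0],-1]
    - [[0,0,0],-1]
    - [[0,0,0],-1]

```text
time_s: 5.02
tcp_pos: [0.4966, 0.3597, 0.209]
eef_rot: [171.8, 90.0, -137.1]
contact_force: [-0.9, 0.4, 0.7]
gripper_width: 0.0876
```

step_arm:
  steps:
    - [[0,0,0],-1]
    - [[0,0,0],-1]
    - [[0,0,0],-1]
    - [[0,0,0],-1]
    - [[0,0,0],-1]
    - [[0,0,0],-1]
    - [[0,0,0],-1]
    - [[0,0,0],-1]
    - [[0,0,0],-1]
    - [[0,0,0],-1]
    - [[0,0,0],-1]
    - [[0,0,0],-1]
    - [[0,0,0],-1]
    - [[0,0,0],-1]
    - [[0,0,0],-1]
    - [[0,0,0],-1]
    - [[0,0,0],-1]
    - [[0,0,0],-1]
    - [[0,0,0],-1]
    - [[0,0,0],-1]

```text
time_s: 6.68
tcp_pos: [0.4966, 0.3597, 0.209]
eef_rot: [51.1, 90.0, -137.8]
contact_force: [0.3, 0.4, -0.8]
gripper_width: 0.0875
```

step_arm:
  steps:
    - [[0,0,0],-0.2]
    - [[0,0,0],0]
    - [[0,0,0],0]

```text
time_s: 6.93
tcp_pos: [0.4967, 0.3596, 0.2092]
eef_rot: [44.6, 90.0, -143.6]
contact_force: [-0.8, 0.1, -0.5]
gripper_width: 0.0874
```

```bash
cat >> h.py <<'E'
from scipy.spatial.transform import Rotation as Ro
def st():
    s=get_state();R=Ro.from_euler('xyz',s["eef_rot"],degrees=True).as_matrix()
    th=np.degrees(np.arctan2(R[1,1],R[0,1]))
    print("t",round(s["time_s"],2),"tcp",s["tcp_pos"].round(4),"th",th.round(2),"downtilt",np.degrees(R[:2,0]).round(2),"F",s["contact_force"].round(2),"M",s["moment"].round(3),"w",round(s["gripper_width"],4),"j",s["joints"].round(1))
    return s,th
def tounits(dx,dy,dz,th):
    c,s=np.cos(np.radians(th)),np.sin(np.radians(th))
    print("units x,y,z",np.round(np.array([-dz,dx*c+dy*s,dx*s-dy*c])/.02,3))
E
python3 - <<'E'
from h import *
s,th=st();p=s["tcp_pos"];tounits(.497-p[0],.36-p[1],.12-p[2],th)
for n in("scene","top"):cv2.imwrite(f"pics/{n}1.png",capture(n))
crop("pics/scene1.png","pics/c5.png",200,170,180,180,4)
E
```

```text
t 6.93 tcp [0.4967 0.3596 0.2092] th -98.21 downtilt [-0.01 -0.01] F [-0.82  0.14 -0.5 ] M [-0.061  0.172 -0.026] w 0.0874 j [ 54.1  14.8  -7.5  -0.  -67.7  27.7]
units x,y,z [ 4.458 -0.021 -0.013]
```

View pics/c5.png

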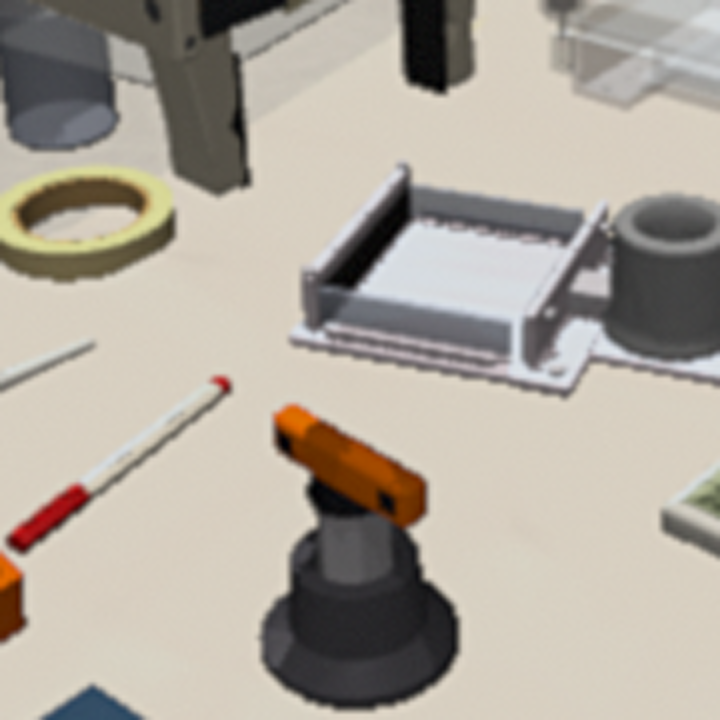

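step_arm:
  steps:
    - [[0.9,0,0],0]
    - [[0.9,0,0],0]
    - [[0.9,0,0],0]
    - [[0.9,0,0],0]
    - [[0.9,0,0],0]
    - [[0.5,0,0],0]
    - [[0.4,0,0],0]
    - [[0,0,0],0]

```text
time_s: 7.7
tcp_pos: [0.4962, 0.3589, 0.0998]
eef_rot: [56.5, 89.9, -131.6]
contact_force: [0.1, 0.2, -0.0]
gripper_width: 0.0875
```

```bash
python3 - <<'E'
from h import *
st()
cv2.imwrite("pics/scene2.png",capture("scene"));cv2.imwrite("pics/top2.png",capture("top"))
crop("pics/scene2.png","pics/c6.png",200,190,160,160,4.5)
E
```

```text
t 7.7 tcp [0.4962 0.3589 0.0998] th -98.08 downtilt [-0.09 -0.1 ] F [ 0.11  0.15 -0.  ] M [-0.116  0.166 -0.013] w 0.0875 j [ 54.1  19.9 -15.6  -0.  -54.6  27.8]
```

View pics/c6.png

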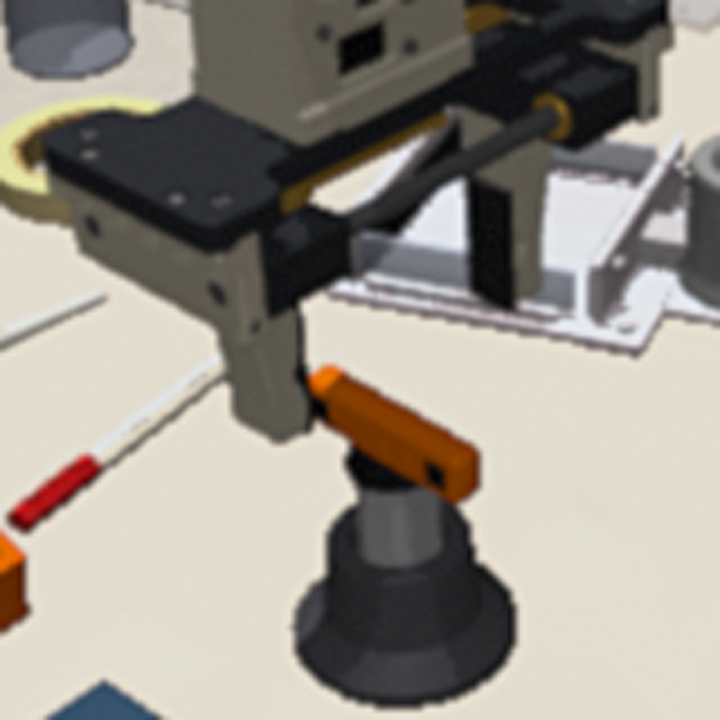

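The fingers straddle the bar, at about crop (270,420) and (500,290), clear of the collar. Closing.

step_arm:
  steps:
    - [[0,0,0],0]
    - [[0,0,0],0]
    - [[0,0,0],0]
    - [[0,0,0],0]
    - [[0,0,0],0]
    - [[0,0,0],0]
    - [[0,0,0],0]
    - [[0,0,0],0]
    - [[0,0,0],0]
    - [[0,0,0],0]
  fingers: 1
  grip_force: 25

```text
time_s: 8.63
tcp_pos: [0.4967, 0.3595, 0.1012]
eef_rot: [91.1, 90.0, -96.9]
contact_force: [-0.1, -0.6, -0.2]
gripper_width: 0.0266
```

step_arm:
  steps:
    - [[0,0,0],0]
    - [[0,0,0],0]
    - [[0,0,0],0]
    - [[0,0,0],0]
    - [[0,0,0],0]

```text
time_s: 9.05
tcp_pos: [0.4967, 0.3595, 0.1012]
eef_rot: [28.3, 90.0, -159.7]
contact_force: [-1.0, -0.1, 0.0]
gripper_width: 0.0006
```

```bash
python3 - <<'E'
from h import *
st()
E
```

```text
t 9.05 tcp [0.4967 0.3595 0.1012] th -98.03 downtilt [-0. -0.] F [-1.03 -0.1   0.03] M [-0.124  0.1    0.04 ] w 0.0006 j [ 54.1  19.8 -15.5  -0.  -54.7  27.8]
```

```bash
python3 - <<'E'
from h import *
cv2.imwrite("pics/scene3.png",capture("scene"));cv2.imwrite("pics/top3.png",capture("top"))
crop("pics/scene3.png","pics/c7.png",200,190,160,160,4.5)
crop("pics/top3.png","pics/c8.png",200,210,100,100,6)
E
```

```text
(no output)
```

View pics/c7.png

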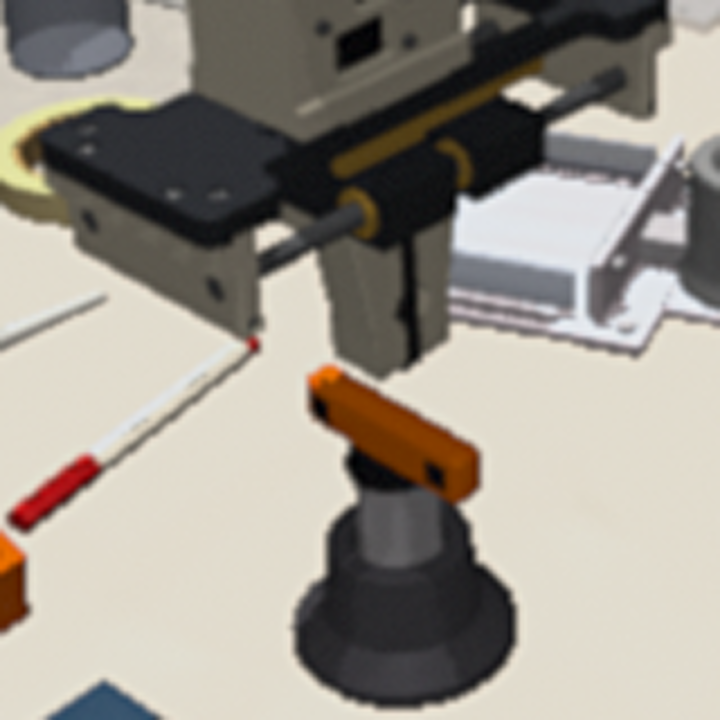

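View pics/c8.png

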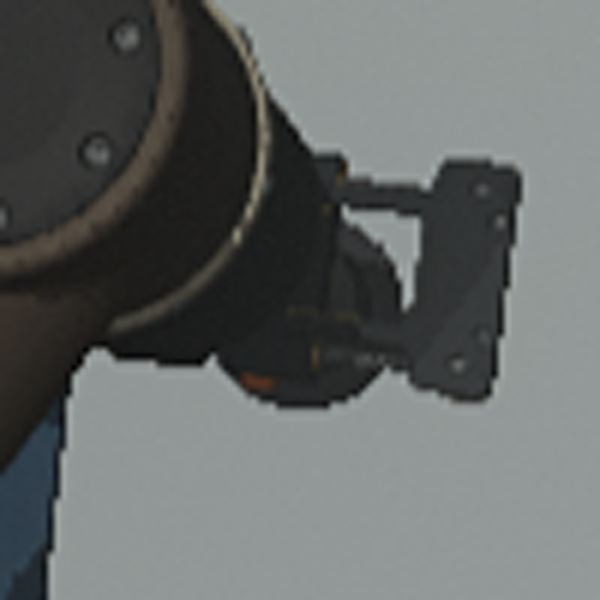

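```bash
python3 - <<'E'
from h import *
q=proj("scene",[[.4967,.3595,.1012],[.4967,.3595,.0822],[.497,.36,.088],[.497,.36,.098]])
print(q,(q-[200,190]+.5)*4.5-.5)
# fingertip bottom seam seen at crop (412,362)
for z in(.082,.09,.1,.11):print(z,atz("scene",(200+412/4.5,190+362/4.5),z))
E
```

```text
[[287.10817894 278.33617731]
 [287.81062371 288.70471743]
 [287.23462293 285.67028591]
 [286.86157137 280.20248433]] [[393.73680525 399.26279791]
 [396.8978067  445.92122845]
 [394.30580318 432.26628661]
 [392.62707117 407.6611795 ]]
0.082 [0.52190632 0.31744692 0.082     ]
0.09 [0.51437433 0.32658729 0.09      ]
0.1 [0.50495933 0.33801275 0.1       ]
0.11 [0.49554434 0.34943822 0.11      ]
```

```bash
python3 - <<'E'
from h import *
s,th=st();p=s["tcp_pos"]
G=(0,255,0);C=(255,255,0);M=(255,0,255)
def polys(p):
    L=[(b,G) for b in box(p[0],p[1],p[2]+.047+.01,th,L=.0965,w=.039)]
    L+=[(b,C) for b in box(p[0],p[1],p[2]-.0095,th,L=.012,w=.0095,h=.0095)]
    return L
a=overlay("scene",cv2.imread("pics/scene3.png"),polys(p),190,170,170,160,2.4)
b=overlay("top",cv2.imread("pics/top3.png"),polys(p),190,200,120,120,3.3)
a=cv2.resize(a,(410,386));b=cv2.resize(b,(386,386));cv2.imwrite("pics/ov3.png",np.hstack([a,b]))
E
```

```text
t 9.15 tcp [0.4967 0.3595 0.1013] th -98.03 downtilt [-0.  0.] F [-1.13 -0.24 -0.23] M [-0.088  0.188  0.021] w 0.0005 j [ 54.1  19.8 -15.5  -0.  -54.7  27.8]
```

View pics/ov3.png

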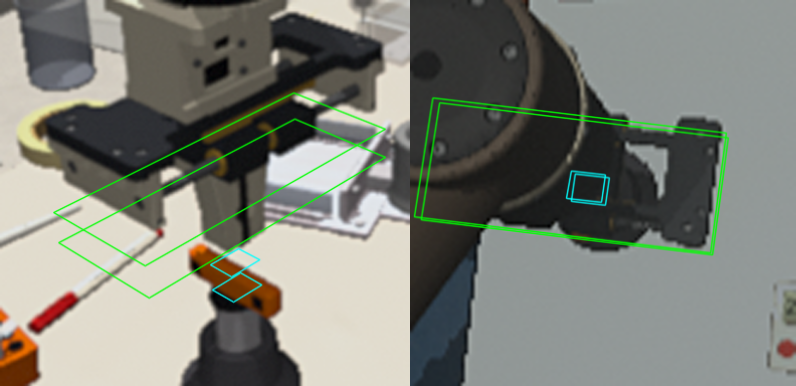

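```bash
python3 - <<'E'
from h import *
s3=cv2.imread("pics/scene3.png");t3=cv2.imread("pics/top3.png")
a=cv2.resize(s3[160:280,200:360],None,fx=5,fy=5,interpolation=cv2.INTER_CUBIC)
b=cv2.resize(t3[220:290,250:300],None,fx=8,fy=8,interpolation=cv2.INTER_CUBIC)
cv2.imwrite("pics/c9.png",a);cv2.imwrite("pics/c10.png",b)
E
```

```text
(no output)
```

View pics/c9.png

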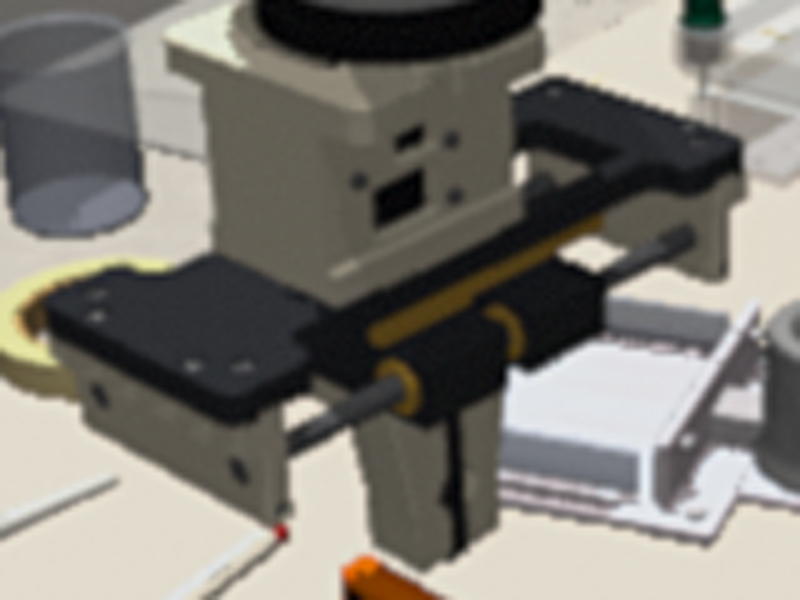

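View pics/c10.png

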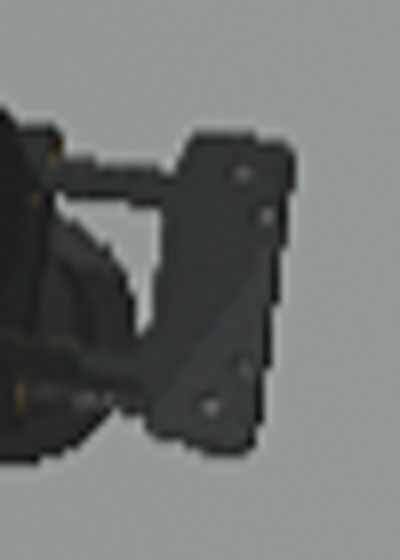

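```bash
python3 - <<'E'
from h import *
S=lambda x,y:(200+(x+.5)/5-.5,160+(y+.5)/5-.5)
T=lambda x,y:(250+(x+.5)/8-.5,220+(y+.5)/8-.5)
a=tri(S(740,145),T(257,448));b=tri(S(560,78),T(294,145));print(a,b,np.linalg.norm(a[0]-b[0]))
p=np.array([.4967,.3595]);th=np.radians(-98.03);u=np.array([np.cos(th),np.sin(th)]);v=np.array([np.sin(th),-np.cos(th)])
print(p+.0965*u+.039*v,p+.0965*u-.039*v)
# finger bottom: points, if on-axis
for xy in((428,570),(497,530),(370,550),(458,555)):print(xy,[atz("scene",S(*xy),z).round(4) for z in(.082,.1,.12)])
E
```

```text
(array([0.44696239, 0.26857717, 0.22341235]), array([4.322906e-06])) (array([0.52025173, 0.25786423, 0.22433072]), array([1.71832213e-07])) 0.07407387111814155
[0.44460215 0.26939415] [0.52183737 0.2584982 ]
(428, 570) [array([0.525 , 0.3299, 0.082 ]), array([0.5079, 0.35  , 0.1   ]), array([0.4889, 0.3722, 0.12  ])]
(497, 530) [array([0.5202, 0.2998, 0.082 ]), array([0.5034, 0.3212, 0.1   ]), array([0.4846, 0.3448, 0.12  ])]
(370, 550) [array([0.5476, 0.3311, 0.082 ]), array([0.5296, 0.3511, 0.1   ]), array([0.5095, 0.3733, 0.12  ])]
(458, 555) [array([0.5221, 0.3181, 0.082 ]), array([0.5052, 0.3386, 0.1   ]), array([0.4863, 0.3615, 0.12  ])]
```

```bash
python3 - <<'E'
from h import *
for z in(.19,.21,.228,.24):print(z,proj("scene",[.4967,.3595,z]))
for z in(.1,.11,.12,.13):print(z,proj("scene",[.4967,.3595,z]))
E
```

```text
0.19 [[283.55745456 225.92518369]]
0.21 [[282.6909116  213.13444787]]
0.228 [[281.88794097 201.2820809 ]]
0.24 [[281.34000126 193.19413562]]
0.1 [[287.15310318 278.99928811]]
0.11 [[286.77638465 273.43867842]]
0.12 [[286.39425325 267.79817126]]
0.13 [[286.00659147 262.07603215]]
```

The images disagree with the reported tool height. The plate corners triangulate in xy within 2 mm of the reported pose. The fingertips, though, are at about 0.120 m, where the reading (0.101) would put them at 0.082 m. The grip therefore closed above the bar, and nothing moved. I'll use tip z = reading + 0.019, then reopen, go about 38 mm lower and check by picture.

step_arm:
  steps:
    - [[0,0,0],0]
    - [[0,0,0],0]
    - [[0,0,0],0]
    - [[0,0,0],0]
    - [[0,0,0],0]
    - [[0,0,0],0]
    - [[0,0,0],0]
    - [[0,0,0],0]
    - [[0.4,0,0],0]
    - [[0.5,0,0],0]
    - [[0,0,0],0]
  fingers: 0.4

```text
time_s: 10.07
tcp_pos: [0.4956, 0.3584, 0.0806]
eef_rot: [50.1, 89.8, -138.0]
contact_force: [-0.2, -0.9, -0.4]
gripper_width: 0.0524
```

```bash
python3 - <<'E'
from h import *
st()
cv2.imwrite("pics/scene4.png",capture("scene"))
crop("pics/scene4.png","pics/c11.png",220,210,120,130,5)
E
```

```text
t 10.07 tcp [0.4956 0.3584 0.0806] th -98.06 downtilt [-0.15 -0.14] F [-0.21 -0.94 -0.4 ] M [-0.18   0.235 -0.022] w 0.0524 j [ 54.1  21.  -16.8  -0.1 -52.4  27.8]
```

View pics/c11.png

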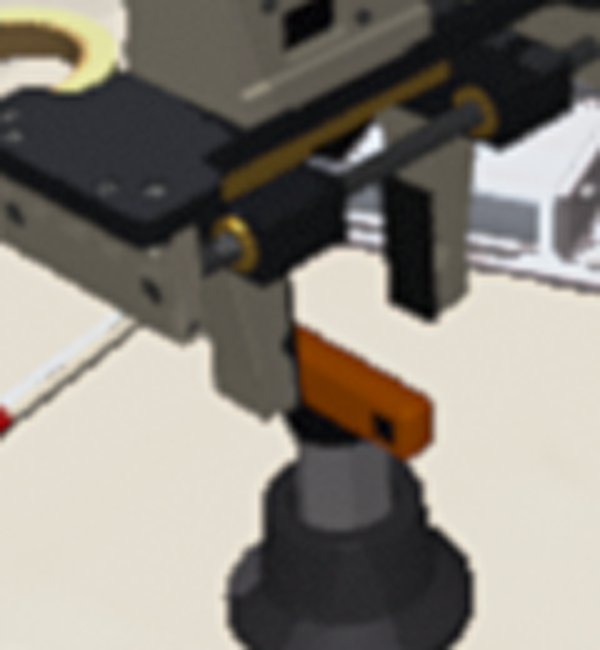

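step_arm:
  steps:
    - [[0.5,0,0],0]
    - [[0.4,0,0],0]
    - [[0,0,0],0]
    - [[0,0,0],0]
    - [[0,0,0],0]

```text
time_s: 10.53
tcp_pos: [0.4968, 0.3596, 0.0652]
eef_rot: [110.7, 90.0, -77.4]
contact_force: [-0.3, 0.4, 1.0]
gripper_width: 0.0524
```

```bash
python3 - <<'E'
from h import *
st()
cv2.imwrite("pics/scene5.png",capture("scene"))
crop("pics/scene5.png","pics/c12.png",220,210,120,130,5)
E
```

```text
t 10.53 tcp [0.4968 0.3596 0.0652] th -98.02 downtilt [ 0.   -0.01] F [-0.34  0.39  1.04] M [-0.102  0.146 -0.038] w 0.0524 j [ 54.1  22.  -17.6   0.  -50.3  27.8]
```

View pics/c12.png

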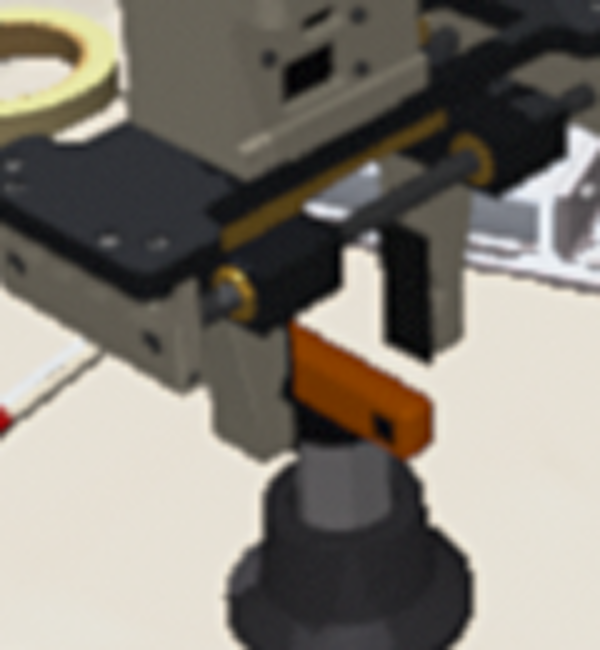

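```bash
python3 - <<'E'
from h import *
th=np.radians(-98);v=np.array([np.sin(th),-np.cos(th)])
for z in(.07,.075,.08,.085,.09):
    q=proj("scene",[.4968+.0095*v[0],.3596+.0095*v[1],z])[0];print(z,(q-[220,210]+.5)*5-.5)
E
```

```text
0.07 [364.78892871 440.75196904]
0.075 [363.95757791 427.41056298]
0.08 [363.12037524 413.97524684]
0.085 [362.27725869 400.44502555]
0.09 [361.42816538 386.81888996]
```

The fingertips are now at about 0.081–0.084 m, level with the bar and above the collar. Closing.

step_arm:
  steps:
    - [[0,0,0],0]
    - [[0,0,0],0]
    - [[0,0,0],0]
    - [[0,0,0],0]
    - [[0,0,0],0]
    - [[0,0,0],0]
    - [[0,0,0],0]
    - [[0,0,0],0]
    - [[0,0,0],0]
    - [[0,0,0],0]
  fingers: 1
  grip_force: 25

```text
time_s: 11.42
tcp_pos: [0.4968, 0.3596, 0.0653]
eef_rot: [-104.6, 90.0, 67.3]
contact_force: [-0.3, 0.6, -0.9]
gripper_width: 0.0138
```

```bash
python3 - <<'E'
from h import *
st()
E
```

```text
t 11.42 tcp [0.4968 0.3596 0.0653] th -98.03 downtilt [0.   0.01] F [-0.27  0.61 -0.88] M [ 0.062  0.163 -0.034] w 0.0138 j [ 54.1  22.  -17.6  -0.  -50.3  27.8]
```

step_arm:
  steps:
    - [[-0.4,0,0],0]
    - [[-0.8,0,0],0]
    - [[-0.8,0,0],0]
    - [[-0.8,0,0],0]
    - [[-0.8,0,0],0]
    - [[-0.4,0,0],0]
    - [[0,0,0],0]
    - [[0,0,0],0]

```text
time_s: 12.08
tcp_pos: [0.4965, 0.3595, 0.1452]
eef_rot: [-61.6, 90.0, 110.4]
contact_force: [-0.6, -0.6, -2.7]
gripper_width: 0.0139
```

```bash
python3 - <<'E'
from h import *
s,th=st();p=s["tcp_pos"];tounits(.5078-p[0],.0945-p[1],.15-p[2],th)
cv2.imwrite("pics/scene6.png",capture("scene"));cv2.imwrite("pics/top6.png",capture("top"))
crop("pics/scene6.png","pics/c13.png",220,180,120,160,3.7)
E
```

```text
t 12.08 tcp [0.4965 0.3595 0.1452] th -98.05 downtilt [-0.01  0.03] F [-0.57 -0.55 -2.65] M [-0.116  0.163 -0.011] w 0.0139 j [ 54.1  17.5 -12.5  -0.  -60.   27.8]
units x,y,z [-0.241 13.038 -2.415]
```

View pics/c13.png

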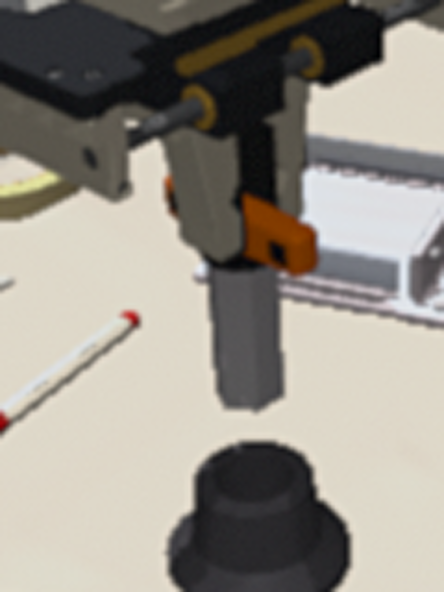

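step_arm:
  steps:
    - [[0,0.5,-0.1],0]
    - [[0,1,-0.19],0]
    - [[0,1,-0.19],0]
    - [[0,1,-0.19],0]
    - [[0,1,-0.19],0]
    - [[0,1,-0.19],0]
    - [[0,1,-0.19],0]
    - [[0,1,-0.19],0]
    - [[0,1,-0.19],0]
    - [[0,1,-0.19],0]
    - [[0,1,-0.19],0]
    - [[0,1,-0.19],0]
    - [[0,1,-0.19],0]
    - [[0,0.54,-0.05],0]
    - [[0,0,0],0]
    - [[0,0,0],0]
    - [[0,0,0],0]

```text
time_s: 13.6
tcp_pos: [0.5084, 0.0943, 0.1453]
eef_rot: [-130.4, 90.0, 41.6]
contact_force: [-0.1, -0.4, -2.9]
gripper_width: 0.0134
```

```bash
python3 - <<'E'
from h import *
s,th=st();p=s["tcp_pos"];tounits(.5078-p[0],.0945-p[1],.15-p[2],th)
cv2.imwrite("pics/scene7.png",capture("scene"));cv2.imwrite("pics/top7.png",capture("top"))
G=(0,255,0);C=(255,255,0);M=(255,0,255)
zt=p[2]-.0573
def hexa(x,y,z,yaw):
    a=np.radians(yaw+30+60*np.arange(7));return np.c_[x+.015*np.cos(a),y+.015*np.sin(a),0*a+z]
T=(.5078,.0945)
P=[(hexa(p[0],p[1],zt,th+90),C),(hexa(p[0],p[1],zt+.067,th+90),C),(circ(*T,.066,.031),G),(circ(*T,.066,.021),M)]
cv2.imwrite("pics/c14.png",overlay("scene",cv2.imread("pics/scene7.png"),P,310,160,110,120,5))
crop("pics/top7.png","pics/c15.png",320,200,90,100,6)
E
```

```text
t 13.6 tcp [0.5084 0.0943 0.1453] th -98.06 downtilt [0.01 0.01] F [-0.14 -0.4  -2.92] M [-0.     0.125 -0.029] w 0.0134 j [ 32.3   8.7 -24.3  -0.  -56.9  49.7]
units x,y,z [-0.235 -0.005  0.029]
```

View pics/c14.png

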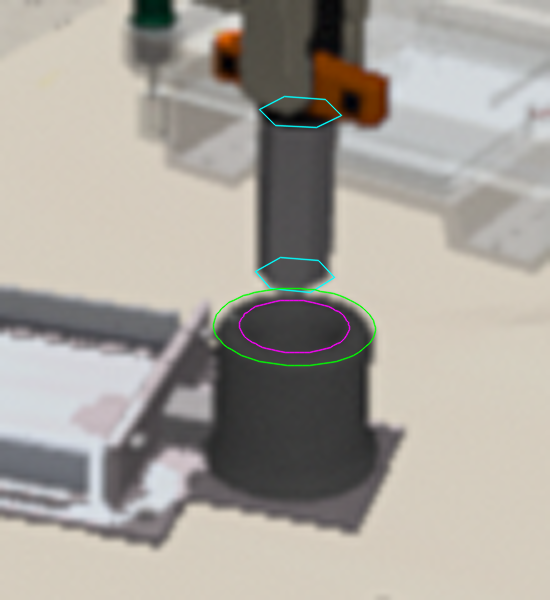

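View pics/c15.png

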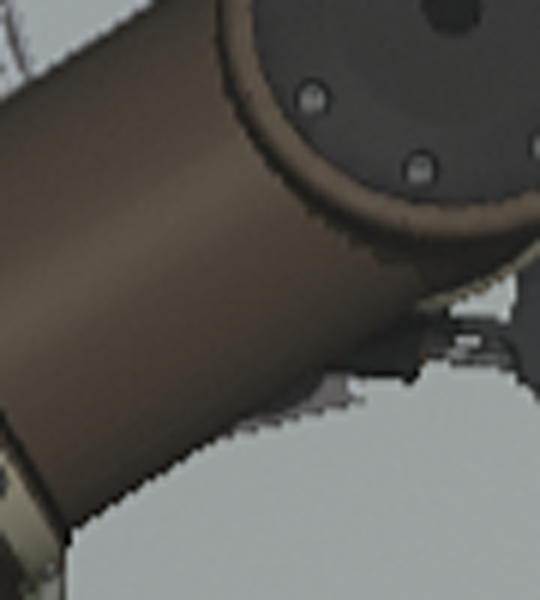

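step_arm:
  steps:
    - [[0.6,0,0.03],0]
    - [[0.5,0,0],0]
    - [[0.1,0,0],0]
    - [[0.1,0,0],0]
    - [[0,0,0],0]

```text
time_s: 14.12
tcp_pos: [0.5077, 0.0947, 0.1188]
eef_rot: [44.0, 89.9, -144.0]
contact_force: [-0.6, -0.0, -2.1]
gripper_width: 0.0137
```

step_arm:
  steps:
    - [[0.1,0,0],0]
    - [[0,0,0],0]

```text
time_s: 14.28
tcp_pos: [0.5079, 0.0947, 0.1173]
eef_rot: [-145.2, 90.0, 26.8]
contact_force: [0.7, -0.5, -1.4]
gripper_width: 0.0135
```

step_arm:
  steps:
    - [[0.1,0,0],0]
    - [[0,0,0],0]

```text
time_s: 14.45
tcp_pos: [0.5078, 0.0946, 0.1152]
eef_rot: [-109.2, 90.0, 62.8]
contact_force: [-0.1, -0.1, -2.4]
gripper_width: 0.0138
```

```bash
python3 - <<'E'
from h import *
st()
E
```

```text
t 14.45 tcp [0.5078 0.0946 0.1152] th -98.03 downtilt [0.   0.01] F [-0.12 -0.1  -2.45] M [-0.026  0.205 -0.001] w 0.0138 j [ 32.3  10.5 -26.6  -0.  -52.9  49.6]
```

step_arm:
  steps:
    - [[0.07,0,0],0]
    - [[0,0,0],0]

```text
time_s: 14.62
tcp_pos: [0.5076, 0.0945, 0.1137]
eef_rot: [-0.5, 90.0, 171.4]
contact_force: [-0.8, 1.2, -3.5]
gripper_width: 0.0138
```

step_arm:
  steps:
    - [[0.07,0,0],0]
    - [[0,0,0],0]

```text
time_s: 14.78
tcp_pos: [0.5076, 0.0945, 0.1122]
eef_rot: [15.2, 90.0, -172.8]
contact_force: [-0.1, 0.4, -2.0]
gripper_width: 0.0135
```

step_arm:
  steps:
    - [[0.1,0,0],0]
    - [[0,0,0],0]

```text
time_s: 14.95
tcp_pos: [0.5076, 0.0946, 0.1101]
eef_rot: [17.9, 90.0, -170.2]
contact_force: [-1.2, 0.1, -2.5]
gripper_width: 0.0139
```

step_arm:
  steps:
    - [[0.1,0,0],0]
    - [[0.1,0,0],0]
    - [[0.1,0,0],0]
    - [[0,0,0],0]

```text
time_s: 15.28
tcp_pos: [0.5076, 0.0945, 0.1039]
eef_rot: [23.2, 90.0, -164.9]
contact_force: [-0.6, 0.2, -2.3]
gripper_width: 0.0139
```

step_arm:
  steps:
    - [[0.1,0,0],0]
    - [[0.1,0,0],0]
    - [[0.1,0,0],0]
    - [[0,0,0],0]

```text
time_s: 15.62
tcp_pos: [0.5076, 0.0946, 0.098]
eef_rot: [21.9, 90.0, -166.1]
contact_force: [-1.4, 0.6, -2.8]
gripper_width: 0.014
```

```bash
python3 - <<'E'
from h import *
for i in range(3):
    st();im=capture("scene")
cv2.imwrite("pics/scene8.png",im);crop("pics/scene8.png","pics/c16.png",310,160,110,120,5)
E
```

```text
t 15.62 tcp [0.5076 0.0946 0.098 ] th -98.04 downtilt [-0.02 -0.01] F [-1.36  0.55 -2.76] M [0.261 0.59  0.022] w 0.014 j [ 32.3  11.7 -27.8  -0.  -50.6  49.6]
t 15.67 tcp [0.5077 0.0946 0.0981] th -98.03 downtilt [-0.02 -0.01] F [-0.25  1.09 -3.24] M [0.213 0.647 0.053] w 0.0141 j [ 32.3  11.7 -27.8  -0.  -50.6  49.6]
t 15.72 tcp [0.5077 0.0946 0.0982] th -98.03 downtilt [-0.02 -0.01] F [-0.89  0.5  -3.06] M [ 0.23   0.689 -0.022] w 0.0139 j [ 32.3  11.7 -27.8  -0.  -50.6  49.6]
```

View pics/c16.png

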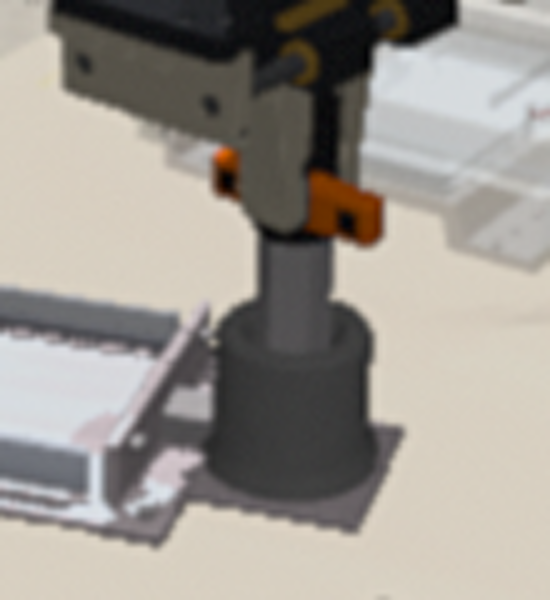

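step_arm:
  steps:
    - [[0.1,-0.01,0.016],0]
    - [[0.1,0,0],0]
    - [[0,0,0],0]

```text
time_s: 16.02
tcp_pos: [0.5075, 0.0948, 0.0941]
eef_rot: [55.0, 90.0, -133.0]
contact_force: [-0.5, -0.0, -2.7]
gripper_width: 0.0136
```

```bash
cat > avg.py <<'E'
from h import *
import sys
n=int(sys.argv[1]) if len(sys.argv)>1 else 4
F=[];M=[];Z=[]
for i in range(n):
    s=get_state();F.append(s["contact_force"]);M.append(s["moment"]);Z.append(s["tcp_pos"])
    if i<n-1:capture("top")
R=Ro.from_euler('xyz',s["eef_rot"],degrees=True).as_matrix()
print("t",round(s["time_s"],2),"F",np.mean(F,0).round(2),"M",np.mean(M,0).round(3),"p",np.mean(Z,0).round(5),"th",round(np.degrees(np.arctan2(R[1,1],R[0,1])),2),"J6",s["joints"][5].round(1))
E
python3 avg.py
```

```text
t 16.17 F [-0.84  0.29 -2.3 ] M [-0.014  0.471 -0.01 ] p [0.50755 0.09478 0.09429] th -98.03 J6 49.6
```

step_arm:
  steps:
    - [[0.05,0,0.02],0]
    - [[0,0,0],0]

```text
time_s: 16.33
tcp_pos: [0.5073, 0.0949, 0.0934]
eef_rot: [-157.7, 90.0, 14.3]
contact_force: [0.4, -0.1, -0.8]
gripper_width: 0.0135
```

```bash
python3 avg.py 3
```

```text
t 16.43 F [-0.1   0.27 -1.87] M [-0.112  0.23   0.031] p [0.50731 0.09495 0.0935 ] th -98.02 J6 49.6
```

step_arm:
  steps:
    - [[0.05,0,0],0]
    - [[0,0,0],0]

```text
time_s: 16.6
tcp_pos: [0.5072, 0.0949, 0.0924]
eef_rot: [-143.4, 90.0, 28.6]
contact_force: [-0.7, 0.1, -2.3]
gripper_width: 0.0138
```

```bash
python3 avg.py 3
```

```text
t 16.7 F [ 0.02 -0.2  -2.06] M [-0.058  0.184  0.043] p [0.50723 0.09492 0.09243] th -98.03 J6 49.5
```

step_arm:
  steps:
    - [[0.05,0,0],0]
    - [[0,0,0],0]

```text
time_s: 16.87
tcp_pos: [0.5071, 0.0949, 0.0913]
eef_rot: [-12.8, 90.0, 159.2]
contact_force: [1.2, -0.4, -2.6]
gripper_width: 0.0139
```

```bash
python3 avg.py 3
```

```text
t 16.97 F [ 0.48 -0.19 -2.21] M [-0.087  0.121 -0.018] p [0.50716 0.0949  0.09138] th -98.03 J6 49.5
```

step_arm:
  steps:
    - [[0.05,0,0],0]
    - [[0,0,0],0]

```text
time_s: 17.13
tcp_pos: [0.5073, 0.0949, 0.0906]
eef_rot: [-167.9, 90.0, 4.1]
contact_force: [-0.8, -0.8, 0.8]
gripper_width: 0.0135
```

```bash
python3 avg.py 4
```

```text
t 17.28 F [-0.41 -0.16  0.41] M [-0.092  0.305 -0.021] p [0.50733 0.09495 0.09066] th -98.02 J6 49.6
```

Contact with the rim: the reading is 0.0907 and there are about 2.7 N on the key, so tip z ≈ 0.034 as expected. I'll press another 0.4 mm and search anticlockwise, against the stop.

step_arm:
  steps:
    - [[0.02,0,0],0]
    - [[0,0,0],-0.4]
    - [[0,0,0],-0.3]
    - [[0,0,0],0]

```text
time_s: 17.62
tcp_pos: [0.5074, 0.0949, 0.0902]
eef_rot: [-162.9, 90.0, 13.3]
contact_force: [-0.4, -0.3, 1.0]
gripper_width: 0.014
```

step_arm:
  steps:
    - [[0,0,0],-0.4]
    - [[0,0,0],-0.3]
    - [[0,0,0],0]

```text
time_s: 17.87
tcp_pos: [0.5074, 0.095, 0.0902]
eef_rot: [-164.9, 90.0, 15.5]
contact_force: [-0.1, -0.2, 1.0]
gripper_width: 0.0139
```

```bash
python3 avg.py 3
```

```text
t 17.97 F [-0.07 -0.17  1.24] M [-0.162  0.098 -0.01 ] p [0.50737 0.09496 0.09022] th -89.73 J6 57.8
```

step_arm:
  steps:
    - [[0,0,0],-0.4]
    - [[0,0,0],-0.3]
    - [[0,0,0],0]

```text
time_s: 18.22
tcp_pos: [0.5073, 0.0949, 0.0901]
eef_rot: [-169.5, 90.0, 15.1]
contact_force: [-1.4, 1.0, 1.5]
gripper_width: 0.0136
```

step_arm:
  steps:
    - [[0,0,0],-0.4]
    - [[0,0,0],-0.3]
    - [[0,0,0],0]

```text
time_s: 18.47
tcp_pos: [0.5072, 0.0949, 0.0901]
eef_rot: [174.2, 90.0, 3.0]
contact_force: [0.0, 0.4, 1.1]
gripper_width: 0.0139
```

step_arm:
  steps:
    - [[0,0,0],-0.4]
    - [[0,0,0],-0.3]
    - [[0,0,0],0]

```text
time_s: 18.72
tcp_pos: [0.5071, 0.0949, 0.0901]
eef_rot: [73.3, 90.0, -93.7]
contact_force: [1.0, -1.2, 0.8]
gripper_width: 0.0137
```

step_arm:
  steps:
    - [[0,0,0],-0.4]
    - [[0,0,0],-0.3]
    - [[0,0,0],0]

```text
time_s: 18.97
tcp_pos: [0.5071, 0.0949, 0.0901]
eef_rot: [34.1, 90.0, -128.8]
contact_force: [-0.9, 0.3, 0.2]
gripper_width: 0.0137
```

```bash
python3 avg.py 3
```

```text
t 19.07 F [-0.29 -0.49  0.82] M [-0.277  0.129  0.025] p [0.50714 0.09486 0.09007] th -72.99 J6 74.6
```

step_arm:
  steps:
    - [[0,0,0],-0.4]
    - [[0,0,0],-0.3]
    - [[0,0,0],0]

```text
time_s: 19.32
tcp_pos: [0.5072, 0.0949, 0.0901]
eef_rot: [149.2, 90.0, -9.5]
contact_force: [0.9, 0.0, 0.4]
gripper_width: 0.0138
```

step_arm:
  steps:
    - [[0,0,0],-0.4]
    - [[0,0,0],-0.3]
    - [[0,0,0],0]

```text
time_s: 19.57
tcp_pos: [0.5072, 0.0949, 0.0901]
eef_rot: [164.1, 90.0, 9.6]
contact_force: [1.5, -0.3, 1.0]
gripper_width: 0.0138
```

step_arm:
  steps:
    - [[0,0,0],-0.4]
    - [[0,0,0],-0.3]
    - [[0,0,0],0]

```text
time_s: 19.82
tcp_pos: [0.5072, 0.0949, 0.0901]
eef_rot: [178.7, 90.0, 28.4]
contact_force: [0.6, -0.3, 0.5]
gripper_width: 0.0138
```

```bash
python3 avg.py 3
```

```text
t 19.92 F [ 0.09 -0.46  0.61] M [-0.233 -0.043  0.013] p [0.5072  0.09495 0.09008] th -60.39 J6 87.2
```

step_arm:
  steps:
    - [[0,0,0],-0.4]
    - [[0,0,0],-0.3]
    - [[0,0,0],0]

```text
time_s: 20.17
tcp_pos: [0.5072, 0.0948, 0.0901]
eef_rot: [61.4, 90.0, -84.7]
contact_force: [1.1, -1.3, 0.9]
gripper_width: 0.0141
```

step_arm:
  steps:
    - [[0,0,0],-0.4]
    - [[0,0,0],-0.3]
    - [[0,0,0],0]

```text
time_s: 20.42
tcp_pos: [0.5071, 0.0947, 0.0901]
eef_rot: [32.1, 90.0, -109.7]
contact_force: [0.4, -1.5, 1.3]
gripper_width: 0.0138
```

step_arm:
  steps:
    - [[0,0,0],-0.4]
    - [[0,0,0],-0.3]
    - [[0,0,0],0]

```text
time_s: 20.67
tcp_pos: [0.5072, 0.0947, 0.0901]
eef_rot: [80.0, 90.0, -57.7]
contact_force: [1.1, -2.2, 1.9]
gripper_width: 0.0139
```

```bash
python3 avg.py 3
```

```text
t 20.77 F [ 1.25 -1.93  1.33] M [-1.017 -0.363 -0.006] p [0.50721 0.09474 0.09012] th -47.79 J6 99.8
```

step_arm:
  steps:
    - [[0,0.035,0],0]
    - [[0,0,0],-0.4]
    - [[0,0,0],-0.3]
    - [[0,0,0],0]

```text
time_s: 21.1
tcp_pos: [0.5075, 0.0944, 0.09]
eef_rot: [-83.4, 90.0, 143.2]
contact_force: [0.8, -0.9, 0.3]
gripper_width: 0.0141
```

```bash
python3 avg.py 3
```

```text
t 21.2 F [ 0.68 -1.01  0.66] M [-0.478 -0.052 -0.028] p [0.50753 0.09444 0.09002] th -43.54 J6 104.1
```

step_arm:
  steps:
    - [[0,0,0],-0.4]
    - [[0,0,0],-0.3]
    - [[0,0,0],0]

```text
time_s: 21.45
tcp_pos: [0.5076, 0.0945, 0.0901]
eef_rot: [-164.3, 90.0, 66.5]
contact_force: [0.6, -0.7, 1.1]
gripper_width: 0.0136
```

```bash
python3 avg.py 3
```

```text
t 21.55 F [ 0.33 -0.83  0.98] M [-0.393 -0.032  0.018] p [0.50761 0.09444 0.09006] th -39.35 J6 108.3
```

step_arm:
  steps:
    - [[0,0.01,0],-0.35]
    - [[0,0,0],-0.35]
    - [[0,0,0],0]

```text
time_s: 21.8
tcp_pos: [0.5078, 0.0944, 0.0901]
eef_rot: [-173.4, 90.0, 61.6]
contact_force: [0.2, 1.1, 1.2]
gripper_width: 0.0141
```

```bash
python3 avg.py 3
```

```text
t 21.9 F [0.01 0.4  0.82] M [-0.2   -0.02  -0.004] p [0.5078  0.09438 0.09006] th -35.16 J6 112.5
```

step_arm:
  steps:
    - [[0,0.01,0],-0.35]
    - [[0,0,0],-0.35]
    - [[0,0,0],0]

```text
time_s: 22.15
tcp_pos: [0.508, 0.0942, 0.0901]
eef_rot: [163.9, 90.0, 43.1]
contact_force: [-1.1, 0.9, 1.1]
gripper_width: 0.0137
```

```bash
python3 avg.py 3
```

```text
t 22.25 F [-0.35  0.15  1.34] M [-0.106  0.019  0.01 ] p [0.50798 0.09422 0.09007] th -30.96 J6 116.7
```

No drop over 67°, but lateral forces showed the key axis is about 1 mm off the TCP: k ≈ -0.4 mm along tool y and -0.9 mm along tool z. So the mid-range was dragged against the bore wall, where the hex window nearly vanishes. I'll search back clockwise, pivoting about the key's own axis.

step_arm:
  steps:
    - [[0,-0.002,0.001],0.4]
    - [[0,-0.002,0.001],0.4]
    - [[0,-0.002,0.001],0.4]
    - [[0,-0.002,0.001],0.4]
    - [[0,0,0],0]

```text
time_s: 22.67
tcp_pos: [0.5076, 0.0941, 0.09]
eef_rot: [-45.5, 90.0, -176.2]
contact_force: [0.7, 0.5, 0.8]
gripper_width: 0.0141
```

step_arm:
  steps:
    - [[0,-0.002,0.001],0.4]
    - [[0,-0.002,0.001],0.4]
    - [[0,-0.002,0.001],0.4]
    - [[0,-0.002,0.001],0.4]
    - [[0,0,0],0]

```text
time_s: 23.08
tcp_pos: [0.5075, 0.0942, 0.09]
eef_rot: [-34.9, 90.0, -175.0]
contact_force: [-2.1, 0.1, 1.0]
gripper_width: 0.0139
```

```bash
python3 avg.py 4
```

```text
t 23.23 F [-0.66  0.07  1.11] M [-0.122  0.19   0.015] p [0.50749 0.0942  0.09001] th -49.94 J6 97.7
```

step_arm:
  steps:
    - [[0,-0.002,0.001],0.3]
    - [[0,-0.002,0.001],0.3]
    - [[0,-0.001,0.001],0.3]
    - [[0,-0.001,0.001],0.3]
    - [[0,0,0],0]

```text
time_s: 23.65
tcp_pos: [0.507, 0.0941, 0.0896]
eef_rot: [-14.5, 89.9, -161.7]
contact_force: [-0.1, 1.0, -1.8]
gripper_width: 0.0138
```

step_arm:
  steps:
    - [[0,-0.002,0.001],0.3]
    - [[0,-0.002,0.001],0.3]
    - [[0,-0.001,0.001],0.3]
    - [[0,-0.001,0.001],0.3]
    - [[0,0,0],0]

```text
time_s: 24.07
tcp_pos: [0.507, 0.0942, 0.0897]
eef_rot: [-5.7, 90.0, -160.1]
contact_force: [0.4, -0.8, -1.7]
gripper_width: 0.014
```

```bash
python3 avg.py 3
```

```text
t 24.17 F [ 0.33 -0.25 -2.02] M [-0.196  0.052 -0.01 ] p [0.50706 0.09422 0.08977] th -64.31 J6 83.3
```

step_arm:
  steps:
    - [[0,-0.002,0.001],0.3]
    - [[0,-0.002,0.001],0.3]
    - [[0,-0.001,0.001],0.3]
    - [[0,-0.001,0.001],0.3]
    - [[0,0,0],0]

```text
time_s: 24.58
tcp_pos: [0.5071, 0.0943, 0.0899]
eef_rot: [10.3, 90.0, -151.3]
contact_force: [0.2, -0.3, -2.2]
gripper_width: 0.0139
```

```bash
python3 avg.py 3
```

```text
t 24.68 F [-0.08 -0.5  -2.65] M [-0.298  0.046  0.089] p [0.50705 0.09432 0.08993] th -71.51 J6 76.1
```

It dropped in: force back at the free-hanging value at about -57°, and now a slight screw torque. I'll ease back 3°, recentre, and lower gently.

step_arm:
  steps:
    - [[0,-0.005,-0.015],-0.5]
    - [[0.05,0,0],0]
    - [[0.05,0,0],0]
    - [[0,0,0],0]

```text
time_s: 25.02
tcp_pos: [0.5074, 0.0944, 0.088]
eef_rot: [28.7, 90.0, -130.0]
contact_force: [-1.0, -1.1, -0.4]
gripper_width: 0.0135
```

```bash
python3 avg.py 3
```

```text
t 25.12 F [-1.11 -0.95  0.26] M [-0.641  0.463  0.054] p [0.50738 0.09446 0.08807] th -68.65 J6 79.0
```

step_arm:
  steps:
    - [[0.05,0,0],0]
    - [[0.05,0,0],0]
    - [[0,0,0],0]

```text
time_s: 25.37
tcp_pos: [0.5074, 0.0945, 0.086]
eef_rot: [41.3, 90.0, -117.4]
contact_force: [-0.4, -1.3, 1.9]
gripper_width: 0.0141
```

```bash
python3 avg.py 3
```

```text
t 25.47 F [-1.22 -1.59  1.3 ] M [-0.755  0.537  0.079] p [0.50744 0.09452 0.08602] th -68.63 J6 79.0
```

step_arm:
  steps:
    - [[-0.02,0.018,0.023],0]
    - [[0,0,0],0]

```text
time_s: 25.63
tcp_pos: [0.5073, 0.0943, 0.0866]
eef_rot: [-161.3, 90.0, 40.1]
contact_force: [-1.1, -0.4, 0.5]
gripper_width: 0.0136
```

```bash
python3 avg.py 4
```

```text
t 25.78 F [-0.78 -0.3   0.7 ] M [-0.37   0.435  0.081] p [0.50731 0.09427 0.08658] th -68.63 J6 79.0
```

step_arm:
  steps:
    - [[0,0.005,0.005],-0.4]
    - [[0,0,0],0]

```text
time_s: 25.95
tcp_pos: [0.5071, 0.0941, 0.0863]
eef_rot: [-133.6, 90.0, 70.3]
contact_force: [0.5, 0.7, -1.7]
gripper_width: 0.0136
```

```bash
python3 avg.py 4
```

```text
t 26.1 F [ 0.32  0.04 -2.39] M [-0.184  0.012  0.017] p [0.50713 0.09408 0.08629] th -66.3 J6 81.4
```

Now free again: Fz -2.4, Mz ≈ 0. Lowering in small steps.

step_arm:
  steps:
    - [[0.05,0,0],0]
    - [[0.05,0,0],0]
    - [[0,0,0],0]

```text
time_s: 26.35
tcp_pos: [0.507, 0.094, 0.0842]
eef_rot: [-33.5, 90.0, 170.2]
contact_force: [1.6, -0.0, -2.7]
gripper_width: 0.0138
```

```bash
python3 avg.py 2
```

```text
t 26.4 F [ 1.16  0.2  -3.05] M [-0.039 -0.038 -0.006] p [0.50706 0.094   0.08424] th -66.25 J6 81.4
```

step_arm:
  steps:
    - [[0.05,0,0],0]
    - [[0.05,0,0],0]
    - [[0,0,0],0]

```text
time_s: 26.65
tcp_pos: [0.5071, 0.094, 0.0823]
eef_rot: [-27.2, 90.0, 176.6]
contact_force: [0.0, 0.8, -3.0]
gripper_width: 0.0138
```

```bash
python3 avg.py 2
```

```text
t 26.7 F [-0.06  0.63 -3.04] M [ 0.043 -0.074  0.022] p [0.50707 0.09398 0.0823 ] th -66.24 J6 81.4
```

step_arm:
  steps:
    - [[0.05,0,0],0]
    - [[0.05,0,0],0]
    - [[0,0,0],0]

```text
time_s: 26.95
tcp_pos: [0.5071, 0.094, 0.0803]
eef_rot: [-137.8, 90.0, 66.0]
contact_force: [1.2, -0.1, -3.0]
gripper_width: 0.0137
```

```bash
python3 avg.py 2
```

```text
t 27.0 F [ 0.94  0.35 -2.73] M [ 0.098 -0.027  0.052] p [0.5071  0.09398 0.08034] th -66.23 J6 81.4
```

step_arm:
  steps:
    - [[0.05,0,0],0]
    - [[0,0,0],0]

```text
time_s: 27.17
tcp_pos: [0.5071, 0.094, 0.0794]
eef_rot: [-158.7, 90.0, 45.0]
contact_force: [0.7, 1.0, -2.1]
gripper_width: 0.0138
```

```bash
python3 avg.py 3
```

```text
t 27.27 F [ 0.44  0.48 -2.36] M [0.098 0.019 0.032] p [0.50709 0.09398 0.07938] th -66.23 J6 81.4
```

step_arm:
  steps:
    - [[0.04,0,0],0]
    - [[0,0,0],0]

```text
time_s: 27.43
tcp_pos: [0.5072, 0.094, 0.0788]
eef_rot: [163.8, 90.0, 7.6]
contact_force: [-0.7, 0.2, 0.1]
gripper_width: 0.0136
```

```bash
python3 avg.py 3
```

```text
t 27.53 F [-0.24  0.28  0.71] M [0.115 0.279 0.014] p [0.50722 0.09401 0.07881] th -66.22 J6 81.4
```

Home: reading 0.0788 is 12.1 mm below the rim contact, with about 3 N on the floor. Now I'll turn clockwise about the key's axis with a firmer grip, watching Mz.

step_arm:
  steps:
    - [[0,0,0],0]
    - [[0,0,0],0]
    - [[0,-0.002,0.001],0.5]
    - [[0,-0.002,0.001],0.5]
    - [[0,-0.002,0.001],0.5]
    - [[0,-0.002,0.001],0.5]
    - [[0,-0.002,0.001],0.5]
    - [[0,0,0],0]
  grip_force: 40

```text
time_s: 28.2
tcp_pos: [0.507, 0.0942, 0.0787]
eef_rot: [-138.8, 90.0, 49.8]
contact_force: [-0.5, 0.9, 0.7]
gripper_width: 0.0133
```

```bash
python3 avg.py 3
```

```text
t 28.3 F [-0.96  1.34  0.67] M [0.362 0.422 0.037] p [0.50698 0.09424 0.07872] th -81.13 J6 66.5
```

step_arm:
  steps:
    - [[0,-0.012,0.012],0.4]
    - [[0,-0.002,0.001],0.5]
    - [[0,-0.002,0.001],0.5]
    - [[0,-0.002,0.001],0.5]
    - [[0,0,0],0]

```text
time_s: 28.72
tcp_pos: [0.5068, 0.0945, 0.0788]
eef_rot: [-151.5, 90.0, 25.8]
contact_force: [-0.6, 1.0, 1.3]
gripper_width: 0.0138
```

```bash
python3 avg.py 3
```

```text
t 28.82 F [-0.55  0.89  0.95] M [0.389 0.276 0.04 ] p [0.50675 0.09453 0.07874] th -92.48 J6 55.1
```

step_arm:
  steps:
    - [[0,-0.002,0.001],0.5]
    - [[0,-0.002,0.001],0.5]
    - [[0,-0.002,0.001],0.5]
    - [[0,-0.002,0.001],0.5]
    - [[0,0,0],0]

```text
time_s: 29.23
tcp_pos: [0.5067, 0.0948, 0.0787]
eef_rot: [-123.1, 90.0, 42.3]
contact_force: [-0.1, 1.3, 0.6]
gripper_width: 0.0139
```

```bash
python3 avg.py 3
```

```text
t 29.33 F [0.03 1.82 0.81] M [ 0.687  0.28  -0.008] p [0.50666 0.09475 0.07871] th -104.45 J6 43.1
```

```bash
python3 - <<'E'
from h import *
cv2.imwrite("pics/scene9.png",capture("scene"));cv2.imwrite("pics/top9.png",capture("top"))
a=cv2.resize(cv2.imread("pics/scene9.png")[190:290,265:400],None,fx=5.5,fy=5.5,interpolation=cv2.INTER_CUBIC);cv2.imwrite("pics/c17.png",a)
E
```

```text
(no output)
```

View pics/c17.png

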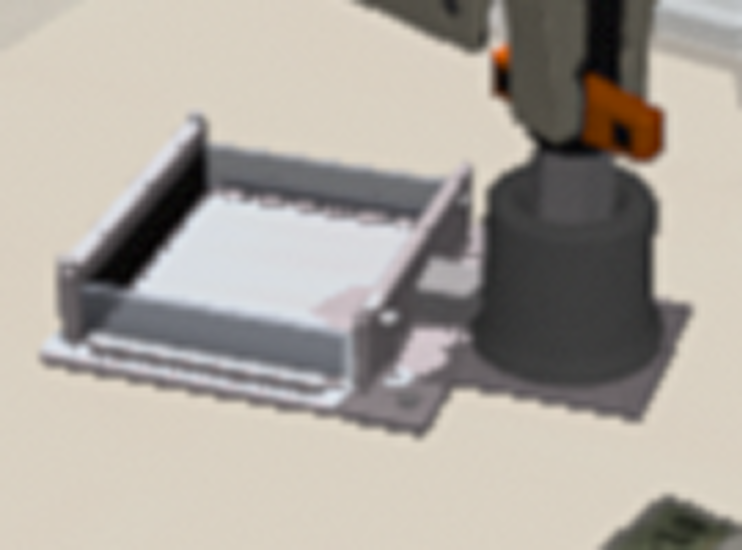

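```bash
python3 - <<'E'
from h import *
f=lambda n:cv2.resize(cv2.imread(n)[205:275,320:365],None,fx=8,fy=8,interpolation=cv2.INTER_CUBIC)
cv2.imwrite("pics/c18.png",np.hstack([f("pics/scene0.png"),f("pics/scene9.png")]))
E
```

```text
(no output)
```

View pics/c18.png

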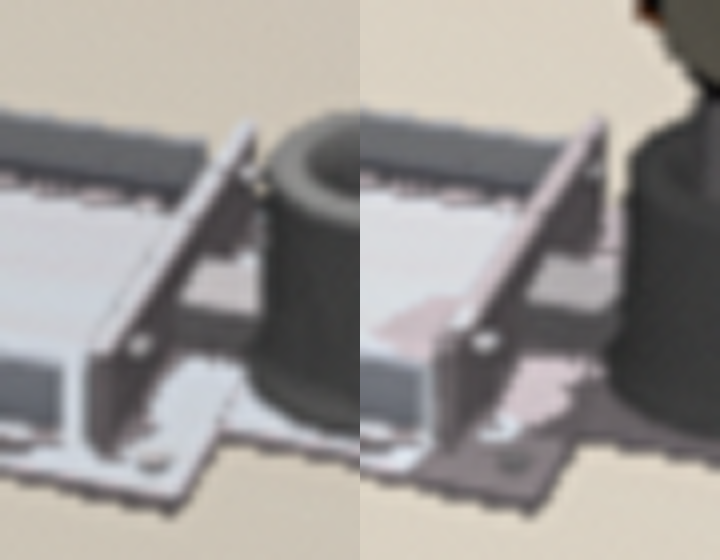

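The gate's lower left edge has moved from x≈90 to x≈75 in the crop, closing on the tray, so the screw is turning. I'll continue with a small recentre.

step_arm:
  steps:
    - [[0,-0.02,0.005],0.4]
    - [[0,-0.003,0.001],0.5]
    - [[0,-0.003,0.001],0.5]
    - [[0,-0.003,0.001],0.5]
    - [[0,0,0],0]

```text
time_s: 29.85
tcp_pos: [0.5066, 0.0952, 0.0787]
eef_rot: [-164.8, 90.0, -10.9]
contact_force: [0.2, 1.6, 1.0]
gripper_width: 0.0134
```

```bash
python3 avg.py 3
```

```text
t 29.95 F [0.14 1.88 0.83] M [0.539 0.172 0.005] p [0.50661 0.09519 0.07869] th -115.88 J6 31.6
```

step_arm:
  steps:
    - [[0,-0.004,0.001],0.5]
    - [[0,-0.004,0.001],0.5]
    - [[0,0,0],0]

```text
time_s: 30.2
tcp_pos: [0.5066, 0.0954, 0.0787]
eef_rot: [-142.0, 90.0, 6.0]
contact_force: [-0.0, 1.4, 1.3]
gripper_width: 0.0135
```

```bash
python3 avg.py 3
```

```text
t 30.3 F [-0.19  1.01  1.12] M [0.554 0.153 0.048] p [0.50663 0.09536 0.07868] th -121.86 J6 25.6
```

step_arm:
  steps:
    - [[0,-0.01,0.001],0.5]
    - [[0,-0.004,0.001],0.5]
    - [[0,0,0],0]

```text
time_s: 30.55
tcp_pos: [0.5067, 0.0956, 0.0787]
eef_rot: [95.7, 90.0, -122.3]
contact_force: [0.8, 0.9, 0.6]
gripper_width: 0.0137
```

```bash
python3 avg.py 3
```

```text
t 30.65 F [0.36 1.52 0.84] M [0.458 0.182 0.042] p [0.50669 0.09559 0.07865] th -127.85 J6 19.6
```

step_arm:
  steps:
    - [[0,-0.004,0.001],0.5]
    - [[0,0,0],0]

```text
time_s: 30.82
tcp_pos: [0.5068, 0.0957, 0.0787]
eef_rot: [133.1, 90.0, -87.9]
contact_force: [0.2, 1.6, 1.1]
gripper_width: 0.0137
```

```bash
python3 avg.py 3
```

```text
t 30.92 F [-0.05  1.2   0.91] M [0.446 0.214 0.183] p [0.50674 0.09567 0.07866] th -130.85 J6 16.6
```

step_arm:
  steps:
    - [[0,-0.002,0],0.25]
    - [[0,0,0],0]

```text
time_s: 31.08
tcp_pos: [0.5068, 0.0957, 0.0787]
eef_rot: [117.3, 90.0, -105.1]
contact_force: [-1.0, 1.7, 1.0]
gripper_width: 0.0134
```

```bash
python3 avg.py 3
```

```text
t 31.18 F [-0.54  1.27  1.01] M [0.43  0.247 0.358] p [0.50675 0.09571 0.07866] th -132.39 J6 15.1
```

step_arm:
  steps:
    - [[0,-0.002,0],0.25]
    - [[0,0,0],0]

```text
time_s: 31.35
tcp_pos: [0.5067, 0.0957, 0.0786]
eef_rot: [93.2, 90.0, -130.8]
contact_force: [-0.3, 1.2, 0.6]
gripper_width: 0.0138
```

```bash
python3 avg.py 3; python3 - <<'E'
from h import *
cv2.imwrite("pics/scene10.png",capture("scene"))
f=lambda n:cv2.resize(cv2.imread(n)[205:275,320:365],None,fx=8,fy=8,interpolation=cv2.INTER_CUBIC)
cv2.imwrite("pics/c19.png",np.hstack([f("pics/scene9.png"),f("pics/scene10.png")]))
E
```

```text
t 31.45 F [-0.17  1.3   1.21] M [0.491 0.321 0.536] p [0.50676 0.09574 0.07865] th -133.92 J6 13.5
```

View pics/c19.png

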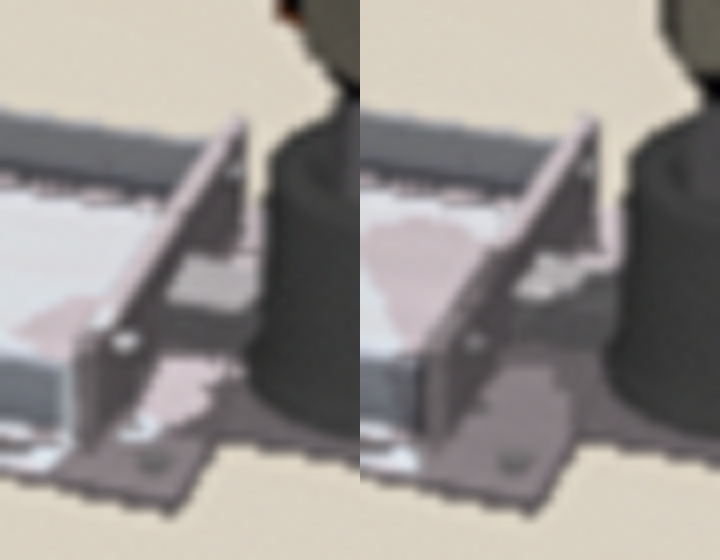

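Tight: Mz climbs to 0.54 N·m at the stop, and in the right half of the picture the gate (left edge at about x=425) is flush against the tray's end, with no gap. I'll relax the torque slightly, release and retreat up.

step_arm:
  steps:
    - [[0,-0.01,0],-0.25]
    - [[0,0,0],-0.25]
    - [[0,0,0],0]
    - [[0,0,0],0]
  grip_force: 10

```text
time_s: 31.83
tcp_pos: [0.5071, 0.0959, 0.0787]
eef_rot: [-116.5, 90.0, 22.4]
contact_force: [1.3, -0.4, 0.6]
gripper_width: 0.0141
```

```bash
python3 avg.py 3
```

```text
t 31.93 F [1.06 0.37 0.56] M [ 0.136 -0.141  0.07 ] p [0.50708 0.09587 0.07871] th -131.07 J6 16.4
```

step_arm:
  steps:
    - [[0,0,0],0]
    - [[0,0,0],0]
    - [[0,0,0],0]
    - [[0,0,0],0]
    - [[0,0,0],0]
    - [[0,0,0],0]
    - [[0,0,0],0]
    - [[0,0,0],0]
  fingers: 0.3

```text
time_s: 32.6
tcp_pos: [0.5069, 0.0959, 0.0786]
eef_rot: [57.4, 90.0, -163.6]
contact_force: [0.0, 0.3, 0.2]
gripper_width: 0.059
```

```bash
python3 avg.py 3;python3 - <<'E'
from h import *
cv2.imwrite("pics/scene11.png",capture("scene"))
crop("pics/scene11.png","pics/c20.png",310,160,110,120,5)
E
```

```text
t 32.7 F [0.04 0.35 0.22] M [-0.005  0.16   0.001] p [0.50692 0.09589 0.07865] th -131.03 J6 16.4
```

View pics/c20.png

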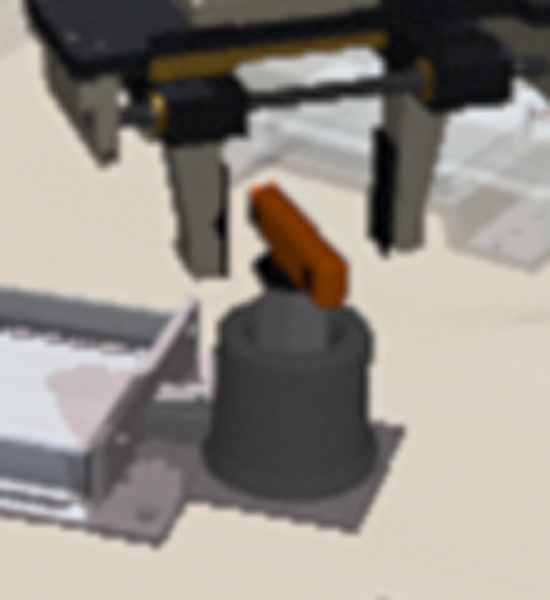

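Released: the key stands alone, with the fingers clear on both sides at crop (205,270) and (395,245). I'll retreat straight up and check.

step_arm:
  steps:
    - [[-0.3,0,0],0]
    - [[-0.8,0,0],0]
    - [[-1,0,0],0]
    - [[-1,0,0],0]
    - [[-1,0,0],0]
    - [[-1,0,0],0]
    - [[-0.5,0,0],0]
    - [[0,0,0],0]
    - [[0,0,0],0]
    - [[0,0,0],0]

```text
time_s: 33.58
tcp_pos: [0.5063, 0.0957, 0.1897]
eef_rot: [55.4, 89.9, -165.6]
contact_force: [0.2, 0.2, -0.3]
gripper_width: 0.0614
```

```bash
python3 - <<'E'
from h import *
st()
im=capture("scene");cv2.imwrite("pics/scene12.png",im)
G=(0,255,0);C=(255,255,0)
T=(.5080,.0949)
P=[(b,G) for b in box(*T,.102,-131+90)]+[(circ(*T,.066,.031),C)]
a=overlay("scene",im,P,335,180,60,80,7);b=cv2.resize(im[180:260,335:395],None,fx=7,fy=7,interpolation=cv2.INTER_CUBIC)
cv2.imwrite("pics/c21.png",np.hstack([a,b])[:, :800])
cv2.imwrite("pics/scene12s.png",im)
E
```

```text
t 33.58 tcp [0.5063 0.0957 0.1897] th -131.04 downtilt [-0.08 -0.02] F [ 0.21  0.23 -0.34] M [ 0.029  0.147 -0.005] w 0.0614 j [ 32.5   6.3 -20.8  -0.  -62.9  16.4]
```

View pics/c21.png

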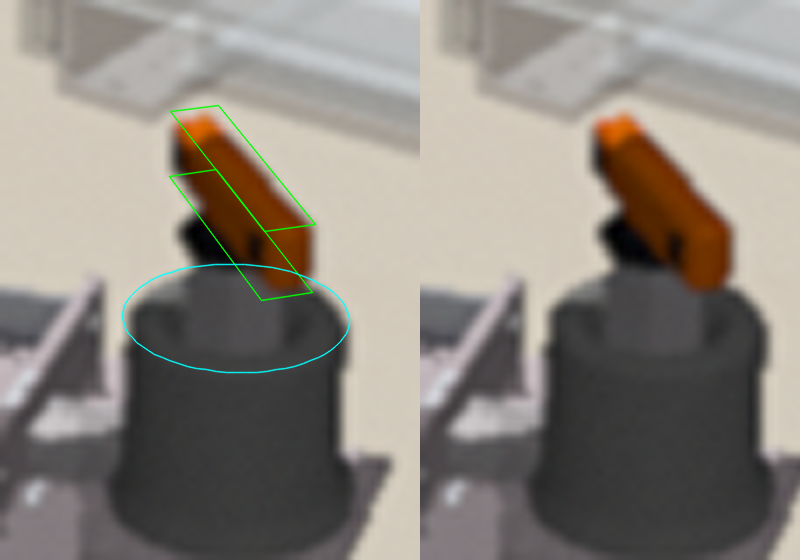

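View pics/scene12.png

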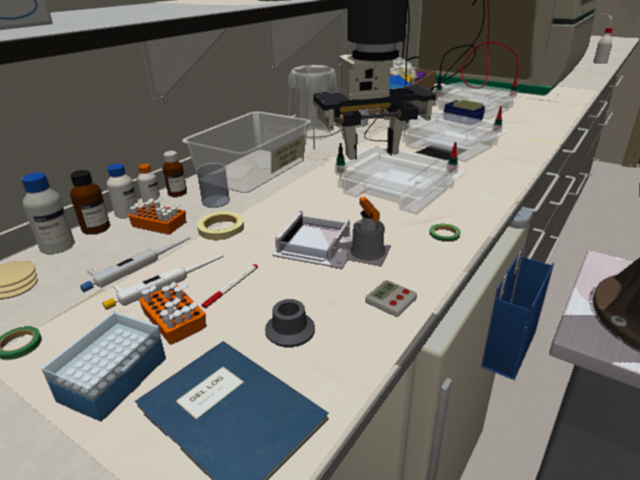

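The handle sits where the model puts it for a homed key (0.102 m) and is upright. The gate is closed, and the timer, rack, tape and marker look unmoved. The gripper is well clear. Handing in.

```bash
python3 -c "
from plant import *
print(close_job())"
```

```text
the job is handed in; nothing more can be done
None
```

The key is standing home in the screw, the screw is tight and the gate is closed against the tray. I handed the job in at about 33.6 s. No verdict was reported, so the result rests on my own checks.

**What I did**
1. I took the key from its stand and lowered it down the tower hole, feeling for the rim.
2. The key dropped into the hex on the clockwise search.
3. I seated it 12.1 mm below the rim contact, with about 3 N on the socket floor.
4. I turned the screw clockwise until the moment climbed to 0.54 N·m at the stop, eased the torque off, let go and backed away upwards.

**Last checks**
- **Key:** the handle's height and angle in the picture match a fully home, upright key.
- **Gate:** it is flush with the tray's end.
- **Pressing force:** by averaged force and height it stayed at about 3 to 3.6 N, which is roughly 1.3 mm of sink at most.
- **Bystanders:** the timer, rack, tape and marker look where they were; I did not measure their positions again.
- **Robot:** the gripper is about 11 cm up and touching nothing.

**What failed or disagreed on the way**
- **Tool height:** the fingertips were about 38 mm higher than the reported pose implied, so the first grasp closed on air. I corrected it from the pictures.
- **First search:** the 67° anticlockwise search missed the socket because the key sat about 1 mm off-centre in the grip. Turning about the key's own axis fixed it.
- **Lowering:** the key bound briefly on the way down and came free when I turned it back slightly.
- **Screw torque:** while turning, the moment read only about 0.04 N·m, not the expected 0.12. I therefore relied on the gate moving and the rise at the stop; the screw angle itself was not measured.

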